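# Clamp a row of furniture feet in a turnbuckle gang clamp

## Robot

A 6-joint arm with a two-finger parallel gripper is mounted at the origin on the work surface. World frame = base frame: x ahead of the robot, y to its left, z up, the work surface at z = 0. Lengths are in m, angles in degrees, forces in N, time in s.
With the tool pointing down it reaches from about 0.4 to 0.825 m from the base axis. Payload 7 kg.
Tool frame: the origin (TCP) lies on the centre line of the jaws, within the pads' length; the fingertips stand 19 mm ahead of it and the grasp point (between the pads) is the TCP; z points along the fingers, y is the line along which they close (so a half turn about z gives the same grasp; the last joint's range is limited). The gripper opens to 88 mm and grips with 3 to 60 N. Pads are 19 mm wide; open, the fingers measure 130 mm over their backs; the gripper's body (78 mm by 193 mm) begins 47 mm behind the grasp point.
Start: joints at [-52.191, 20.546, 0.682, 0, -70.136, -16.507], TCP at [0.245, -0.629, 0.246] pointing down, gripper open.
Joint ranges: [-176.03, 176.03], [-82.01, 121.73], [-58.28, 71.71], [-173.87, 95.51], [-174.79, -0.11], [-173.66, 173.66]. Speed limits (degrees/s): [136.94, 136.94, 172.46, 180, 180, 180].

## Interface

Orientations are given as [roll, pitch, yaw] about the fixed x, y, z axes, in that order (R = Rz(yaw) Ry(pitch) Rx(roll)).
In Python, from plant import get_state, capture, close_job gives the robot as it stands.
- The arm moves only by the tool apply_moves, never from a script. Its argument "targets" is a list of rows, each a list of 7 numbers: the opening, from 0 (shut) to 1 (fully open), then the shift along the tool's x, y, z normalised to -1 to 1, where 1 is 1000 mm, then the turn, a rotation vector about the tool's x, y, z normalised to -1 to 1, where 1 is 90 degrees. In form: [[claw, tx, ty, tz, ax, ay, az], ...]. A call has 1 to 20 rows; each row shifts and turns the commanded pose from where the row before left it, along the tool's axes as they then stand; what a row does not reach is not made up. A row lasts 1/12 s, in which the tool goes at most 41.7 mm and 7.16 degrees, less where a joint would pass 70% of its speed; a pose out of reach is approached as far as the arm can. A call with a number of a shift or a turn outside -1 to 1 is refused whole. A call with a gripper value outside its range is refused whole. The fingers move at their own pace and stop on an object; "newtons" is the grip in N (left out, the last holds). Time passes only in rows, so rows that do not move let the fingers close. It gives the time, the measured TCP pose, the force, the opening and the grip force at its end, in the units of the state.
- get_state(): the state, without advancing time (a new reading comes with each control period).
- capture(name): name is "scene" or "top" or "wrist"; returns a dict with "frame" (384x512x3 uint8, red, green, blue), "range_z" (384x512 float32, m along the optical axis (not along the pixel's ray), 0 where there is no reading), "camera_matrix" (3x3 intrinsics, pixels), "k1" (the pictures are not rectified: a ray, as slopes to the right and down, at radius r is drawn at 1 + k1 r^2 times it, then the intrinsics apply), "T" (4x4, takes a point from camera to world coordinates). Camera axes: x right, y down, z forward; pixel columns grow to the right and rows downward; lengths in m; the calibration is good to about 2 mm. A picture is of the moment at which its call begins.
- close_job(): hands the job in; it is judged then, once.
The state is a dict: "time_s": time; "joints": joint angles; "qd": joint speeds; "joint_torque": joint torques, N m; "tcp_pos": TCP position; "eef_rot": TCP orientation; "contact_force": force on the tool from outside, world axes, zero at the start; "moment": the same for the moment, N m; "gripper_width": finger opening in m; "gripper_force": force on a finger pad.
Only numpy, scipy, OpenCV 4.12 (cv2) and the standard library are available. Lean on these libraries where they do the work, as an engineer would, in place of code of your own. Each camera call takes 0.05 s, during which the arm holds its last target. There are 200 camera calls.

## Task

The jaws of the green bench clamp are too close together: back its turnbuckle off by the red-tipped spokes to spread them, then stand every furniture foot on the bed between the jaws, shank up, in one neat straight row that starts against the end stop, with the blocks square and side by side (gaps of a few millimetres at most). Then turn the turnbuckle to draw both jaws in until every foot is held firmly between them, let go, and leave the glue bottle, mug and screwdriver where they are.

Things in the scene. Friction and masses are not known exactly. Their poses are not given: they have to be found in the camera images.
- clamp: the fixed gang clamp, at a different place and angle each time. Origin on the bench top; x across the jaws (the way they close), y along the row towards the end stop, z up. Bed top at z = 8 mm; feet stand on it along the line x = 0, from y = 125 mm to y = -98 mm. End stop: a green bar, inner face at y = 125 mm, 34 mm high over the bench. Turnbuckle: axis along x at y = -150 mm, z = 68 mm
- stop (a point): the middle of the end stop's inner face at the bed's top (x = 0, y = 125 mm, z = 8 mm in the clamp's frame); axes as the clamp's. The row extends from here towards -y
- turnbuckle (a joint): turn of the turnbuckle's body, rad, 0 to 7.2 (stops), at the start 5.9 to 7.0. Gap between the jaw faces: 58 mm at 0, less 3.18 mm per rad (each jaw half), 40 mm at 5.65. It increases (tightens) when the top of the body moves towards the clamp's +y (towards the bed), decreases (opens) when the top moves towards -y. Friction about 0.15 N m; it stays where it is left
- hub (a point): middle of the turnbuckle's brass body, on its axis. Four steel spokes 10 mm thick with red ball ends stand out here, 54 mm long from the axis, 90 degrees apart, in the clamp's plane x = 0, to be pushed round one after another. At a reading q one leans from straight up towards the clamp's +y by q, the others by q + 90, 180, 270 degrees. Rubbing jams a level push on a spoke that leans over 40 degrees towards the pusher
- jaw_near: jaw on the clamp's -x side: a wooden bar along y (-103 to 123 mm), top 30 mm over the bench, 22 mm thick; its face is at x = -(29 mm - 1.59 mm per rad of turnbuckle). At the turnbuckle's end a lug rises to 84 mm, 73 to 91 mm from x = 0 when open. Its origin is the clamp's origin when fully open and moves in with the jaw
- jaw_far: the jaw on the clamp's +x side, the mirror image of jaw_near
- foot0_mid (a point): middle of furniture foot 0 (all alike; some may be absent): a dark square block 40 x 40 x 32 mm with a pale round shank, 30 mm diameter, 34 mm tall, on top; 66 mm tall in all, about 0.12 kg. The point is on the axis, 33 mm above the underside; z up when it stands, x and y square to the block's sides
- foot1_mid (a point): middle of furniture foot 1 (all alike; some may be absent): a dark square block 40 x 40 x 32 mm with a pale round shank, 30 mm diameter, 34 mm tall, on top; 66 mm tall in all, about 0.12 kg. The point is on the axis, 33 mm above the underside; z up when it stands, x and y square to the block's sides
- foot2_mid (a point): middle of furniture foot 2 (all alike; some may be absent): a dark square block 40 x 40 x 32 mm with a pale round shank, 30 mm diameter, 34 mm tall, on top; 66 mm tall in all, about 0.12 kg. The point is on the axis, 33 mm above the underside; z up when it stands, x and y square to the block's sides
- foot3_mid (a point): middle of furniture foot 3 (all alike; some may be absent): a dark square block 40 x 40 x 32 mm with a pale round shank, 30 mm diameter, 34 mm tall, on top; 66 mm tall in all, about 0.12 kg. The point is on the axis, 33 mm above the underside; z up when it stands, x and y square to the block's sides
- foot4_mid (a point): middle of furniture foot 4 (all alike; some may be absent): a dark square block 40 x 40 x 32 mm with a pale round shank, 30 mm diameter, 34 mm tall, on top; 66 mm tall in all, about 0.12 kg. The point is on the axis, 33 mm above the underside; z up when it stands, x and y square to the block's sides
- glue: bystander: a yellow glue bottle, 60 mm diameter, 160 mm tall; origin at the centre of its underside
- mug: bystander: a blue mug, 76 mm diameter, 90 mm tall; origin at the centre of its underside
- driver: bystander: a screwdriver lying on the bench; origin at the underside of its middle
Not all that is in view belongs to the job. What is shaped like the part that bears foot4_mid but purple is not meant.

How it is judged:
By the outcome, as a careful person would: the job done as asked, in the order asked, and still so for the second after the job is handed in, with the robot touching nothing.
Of foot0, foot1, foot2, foot3, foot4 only 3 to 5 are there at a start; the rules pass over those that are not, and their reading is None.
At some moment in a run one of foot0, foot1, foot2, foot3, foot4 may be knocked a few centimetres aside while the robot is not near it.
It also fails if it takes over 210 s, if anything falls off the work surface, if the arm or the gripper's body presses on something with over 40 N, if the wrist force passes 120 N, or if a joint passes its speed limit or range.

## Working session

There is one attempt and no reset: what is moved stays moved. The work goes in short steps, Python scripts to look and compute and a tool call to move; the robot and the scene stay as the last step left them, time stands still between calls to the robot, and variables do not carry over. Pictures are saved under pics/ and viewed, at most 14 in all, crops included, and the job is handed in when it is done.

Besides the shell and the picture viewer there is one more tool, called after "Call:" as name(argument=value, ...), one argument or row to a line, values as JSON. apply_moves: Moves the arm, as the interface text tells. Scaled input: -1 to 1 covers 1000 mm each way for a shift and 90 degrees each way for a turn. Its arguments: {"type":"object","properties":{"targets":{"type":"array","items":{"type":"array","items":{"type":"number"}}},"newtons":{"type":"number"}},"required":["targets"]}

```bash
ls; mkdir -p pics
cat > h.py <<'E'
import numpy as np, cv2
from plant import get_state, capture, close_job
from scipy.spatial.transform import Rotation as R
def cloud(c):
    d=c["range_z"];h,w=d.shape;K=np.array(c["camera_matrix"],float)
    u,v=np.meshgrid(np.arange(w),np.arange(h))
    xd=(u-K[0,2])/K[0,0];yd=(v-K[1,2])/K[1,1]
    x,y=xd.copy(),yd.copy()
    for _ in range(8):
        f=1+c["k1"]*(x*x+y*y);x,y=xd/f,yd/f
    P=np.stack([x*d,y*d,d],-1);T=np.array(c["T"])
    P=P@T[:3,:3].T+T[:3,3];P[d<=0]=np.nan
    return P
def proj(c,p):
    T=np.array(c["T"]);q=(np.atleast_2d(p)-T[:3,3])@T[:3,:3];x,y=q[:,0]/q[:,2],q[:,1]/q[:,2]
    f=1+c["k1"]*(x*x+y*y);K=np.array(c["camera_matrix"]);return np.c_[K[0,0]*x*f+K[0,2],K[1,1]*y*f+K[1,2]]
def save(c,n,box=None,s=1.5):
    im=c["frame"][...,::-1]
    if box: im=im[box[1]:box[3],box[0]:box[2]]
    cv2.imwrite("pics/"+n,cv2.resize(im,None,fx=s,fy=s,interpolation=cv2.INTER_CUBIC))
E
python3 - <<'E'
from h import *
import pickle
print(get_state())
for n in("scene","top"):
    c=capture(n);save(c,n+"0.png");pickle.dump(c,open(n+"0.pkl","wb"));print(n,c["camera_matrix"],c["k1"],c["T"])
E
```

```text
pics
{'time_s': 0.0, 'joints': array([-5.21898373e+01,  2.05917721e+01,  6.35258052e-01, -2.07132129e-02,
       -7.01375442e+01, -1.65068146e+01]), 'qd': array([-0.03405563, -0.03364782,  0.04004828,  0.13317231, -0.00689582,
       -0.02317271]), 'joint_torque': array([-3.02793469e-04, -5.82718313e+01,  2.93053383e+01,  6.99729905e+00,
        6.70801266e-03, -1.37453117e-04]), 'tcp_pos': array([ 0.24504509, -0.62845875,  0.24462828]), 'eef_rot': array([ 1.79904285e+02, -8.05804149e-03, -1.58703699e+02]), 'contact_force': array([ 0.7838531 , -0.25896577,  0.96781306]), 'moment': array([ 0.00493719, -0.00991501,  0.02293169]), 'gripper_force': 0.0, 'gripper_width': 0.08786700774595457}
scene [[349.15543867   0.         255.70856737]
 [  0.         349.15543867 193.12283932]
 [  0.           0.           1.        ]] -0.09415593086948289 [[ 0.73229181  0.53038908 -0.42712543  0.95906092]
 [ 0.68096833 -0.57544045  0.45293534 -0.42943156]
 [-0.0055533  -0.62253973 -0.78256849  0.79014715]
 [ 0.          0.          0.          1.        ]]
top [[350.428972     0.         254.75881347]
 [  0.         350.428972   193.817091  ]
 [  0.           0.           1.        ]] -0.022313903644488754 [[ 0.12680116 -0.96615699  0.22463778  0.38815819]
 [-0.99192545 -0.12297729  0.0309918  -0.00750053]
 [-0.00231759 -0.22675372 -0.97394937  0.93463092]
 [ 0.          0.          0.          1.        ]]
```

View pics/scene0.png

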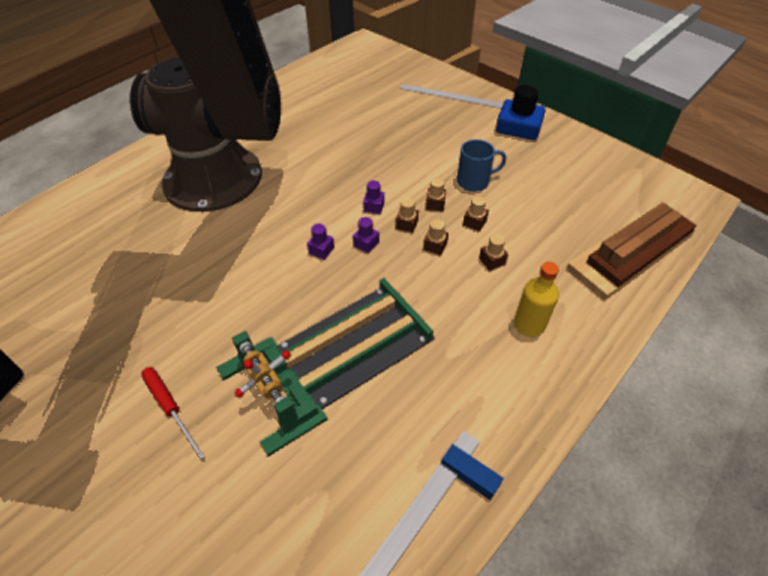

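View pics/top0.png

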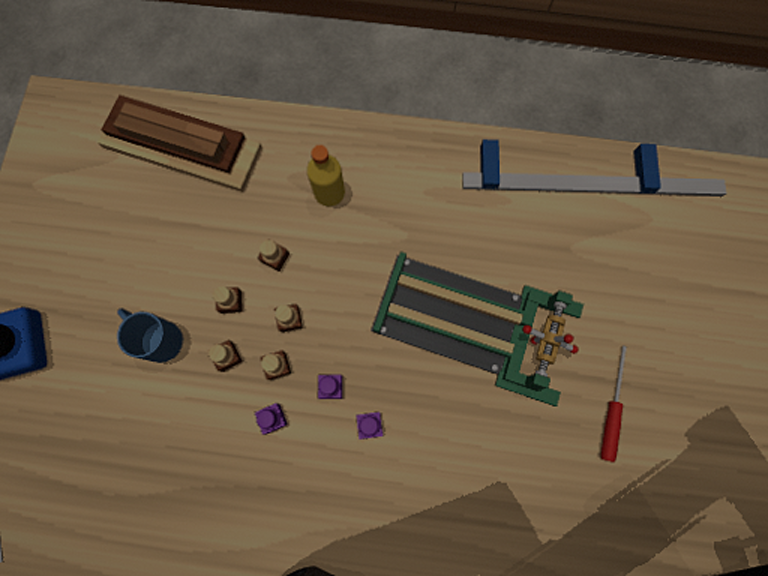

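The top view shows five brown feet with pale shanks, in enlarged-picture pixels (272,255), (228,298), (288,317), (225,354) and (275,363). The three purple ones at (330,386), (270,418) and (370,425) are decoys. The clamp has its end stop at (390,292) and its turnbuckle at (552,338). Next I measure positions.

```bash
cat > meas.py <<'E'
from h import *
def frame_masks(c):
    hsv=cv2.cvtColor(c["frame"],cv2.COLOR_RGB2HSV);return hsv[...,0].astype(int),hsv[...,1].astype(int),hsv[...,2].astype(int)
def feet(c,P,region=None):
    H,S,V=frame_masks(c);z=P[...,2]
    m=(z>.057)&(z<.078)&(H<30)&(S<190)
    n,l,st,ce=cv2.connectedComponentsWithStats(m.astype(np.uint8))
    out=[]
    for i in range(1,n):
        if 25<st[i,4]<600:
            p=P[l==i];ext=np.ptp(p[:,:2],axis=0)
            if ext.max()<.045: out.append((ce[i].round(0),st[i,4],(p[:,:2].min(0)+p[:,:2].max(0))/2,np.median(p[:,2]),ext))
    return out
E
python3 - <<'E'
from meas import *
import pickle
np.set_printoptions(precision=4,suppress=True)
for n in("top","scene"):
    c=pickle.load(open(n+"0.pkl","rb"));P=cloud(c);H,S,V=frame_masks(c)
    print(n,"bench z",np.nanmedian(P[...,2]))
    for f in feet(c,P):print(f)
    g=(H>60)&(H<90)&(S>110)&(V>30)&(P[...,2]>.025)&(P[...,2]<.045)
    k,l,st,ce=cv2.connectedComponentsWithStats(g.astype(np.uint8))
    for i in range(1,k):
        if st[i,4]>30:
            p=P[l==i];r=cv2.minAreaRect((p[:,:2]*1000).astype(np.float32));print("green",ce[i],st[i,4],np.median(p[:,2]),r)
    if n=="top": save(c,"top_crop.png",(240,150,400,280),5);save(c,"feet_crop.png",(130,140,260,300),3.7)
E
```

```text
top bench z 0.0009065619555317372
(array([178., 165.]), np.int32(107), array([0.6404, 0.2271]), np.float64(0.0670541097855819), array([0.0273, 0.0291]))
(array([147., 196.]), np.int32(103), array([0.5484, 0.2918]), np.float64(0.06680543672694705), array([0.0275, 0.0267]))
(array([373., 205.]), np.int32(34), array([ 0.5957, -0.2787]), np.float64(0.07422817148032201), array([0.0193, 0.0174]))
(array([189., 208.]), np.int32(115), array([0.5303, 0.1816]), np.float64(0.06684186870803899), array([0.0285, 0.028 ]))
(array([369., 218.]), np.int32(83), array([ 0.566 , -0.2698]), np.float64(0.07372252011180769), array([0.03  , 0.0376]))
(array([145., 235.]), np.int32(112), array([0.4507, 0.2783]), np.float64(0.06655418487001374), array([0.0281, 0.028 ]))
(array([180., 241.]), np.int32(120), array([0.4452, 0.1891]), np.float64(0.06684411448710509), array([0.0278, 0.0281]))
green [300.3664 195.9656] 262 0.032588686954513224 ((582.8247680664062, -122.57838439941406), (273.95172119140625, 114.10585021972656), 76.79593658447266)
green [298.8947 222.5461] 152 0.030900156366666987 ((534.2205200195312
[... 589 characters left out ...]
665369119), array([0.0284, 0.03  ]))
(array([291., 150.]), np.int32(74), array([0.5294, 0.1806]), np.float64(0.06596198044469953), array([0.0272, 0.0296]))
(array([331., 160.]), np.int32(81), array([0.6403, 0.2261]), np.float64(0.06624230453899826), array([0.0281, 0.0287]))
(array([173., 239.]), np.int32(43), array([ 0.5229, -0.2527]), np.float64(0.07582635775388913), array([0.0258, 0.0191]))
green [232.3656 241.4656] 640 0.03174963216088711 ((574.255859375, -135.21389770507812), (302.60809326171875, 143.49505615234375), 80.08280944824219)
green [178.7438 232.2479] 121 0.032058079216358504 ((489.32855224609375, -221.14312744140625), (30.893478393554688, 39.65287780761719), 82.83648681640625)
```

View pics/top_crop.png

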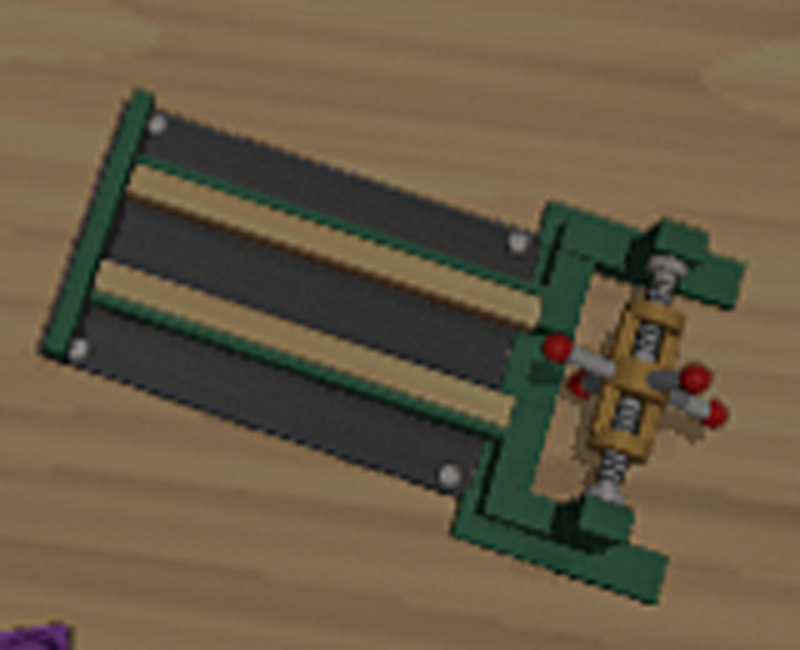

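View pics/feet_crop.png

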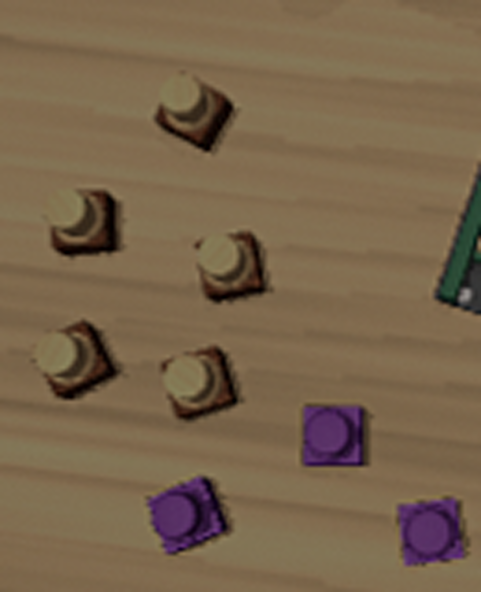

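The crop shows the clamp with its end stop at crop (95,225), wooden jaws, hub near (635,375) and red balls at (557,348), (580,383), (695,378) and (713,413). The feet crop confirms five brown feet with pale shanks, separate from the three all-purple decoys. Next I fit the clamp frame and the foot yaws.

```bash
cat > fit.py <<'E'
from meas import *
import pickle
np.set_printoptions(precision=4,suppress=True)
a=np.deg2rad(-11.8);o0=np.array([.56,-.115])
for n in("top","scene"):
    c=pickle.load(open(n+"0.pkl","rb"));P=cloud(c);H,S,V=frame_masks(c)
    A=np.array([[np.cos(a),np.sin(a)],[-np.sin(a),np.cos(a)]])
    q=(P[...,:2]-o0)@A.T*1000;z=P[...,2]*1000
    print(n)
    # jaw tops per y bin
    ys=np.arange(-80,111,10);E=[]
    for y in ys:
        m=(abs(q[...,1]-y)<5)&(z>25)&(z<36)&(abs(q[...,0])<70)
        x=np.sort(q[...,0][m]);
        if len(x)<6: E.append([np.nan]*4);continue
        i=np.argmax(np.diff(x));E.append([x[0],x[i],x[i+1],x[-1]])
    E=np.array(E);print(np.nanmedian(E,0));
    for k in range(4):
        g=np.isfinite(E[:,k]);p=np.polyfit(ys[g],E[g,k],1);r=abs(np.polyval(p,ys)-E[:,k]);g&=r<3;p=np.polyfit(ys[g],E[g,k],1);print("slope deg",np.degrees(p[0]),p[1])
    m=(z>24)&(z<37)&(abs(q[...,0])>45)&(abs(q[...,0])<75)&(q[...,1]>100)&(q[...,1]<160)
    print("stop y",np.percentile(q[...,1][m],[0,2,50,98,100]),"z",np.median(z[m]),m.sum())
    m=(z>28)&(z<37)&(q[...,1]>110)&(q[...,1]<160);print("stop x ext",np.percentile(q[...,0][m],[0,1,99,100]))
    red=((H<6)|(H>174))&(S>180)&(V>70)&(abs(q[...,0])<120)&(abs(q[...,1]+150)<90)&(z>5)
    k,l,st,ce=cv2.connectedComponentsWithStats(red.astype(np.uint8))
    for i in range(1,k):
        if st[i,4]>5:print("red",ce[i],st[i,4],np.median(q[l==i],0),np.max(z[l==i]))
    m=(z>78)&(z<90)&(H>60)&(H<90)&(abs(q[...,1]+150)<60);x=q[m]
    for s in(-1,1):
        w=x[x[:,0]*s>0];print("lug",len(w),w.min(0),w.max(0)) if len(w) else 0
E
python3 fit.py
```

```text
top
[-28.5564  -6.5973  32.6369  54.5345]
slope deg -0.06190373162853006 -28.509907663383537
slope deg 0.2545981452276549 -6.7688037571678334
slope deg -0.02354204160681137 32.61716068944813
slope deg -0.32889696049536576 54.77402137124505
stop y [100.2946 102.1062 127.0855 135.287  135.9761] z 34.022655116423934 104
stop x ext [-211.6747 -206.681    84.4377   86.6174]
red [350.9091 218.9091] 22 [  12.1745 -105.4847] 94.1461613109601
red [378.913  225.2174] 23 [  11.4955 -165.1661] 123.93461519544724
red [382.7333 232.6   ] 15 [  11.6366 -196.9592] 63.12055232607794
lug 81 [ -68.3988 -163.5426] [ -50.3282 -138.8949]
lug 67 [  13.3182 -163.4417] [  91.9729 -116.383 ]
scene
[-31.1447  -8.1564  30.4127  52.7347]
slope deg 0.25106969985755634 -31.42793832708045
slope deg 0.5018016603672129 -8.445971698345273
slope deg 0.5102672740827262 30.100135852029762
slope deg 0.4134569985075705 52.4772234227614
stop y [100.2733 101.7715 124.8464 133.5683 133.7862] z 32.96274333258236 104
stop x ext [-1574.2065 -1566.5789    84.8421    85.9895]
red [190.1579 235.8421] 19 [  12.7396 -106.7021] 91.36885745139189
red [164.8621 242.4138] 29 [  13.2498 -166.9064] 122.36071196261578
red [158.7  261.55] 20 [  13.0872 -196.4181] 61.09236956510444
lug 58 [ -66.2949 -163.19  ] [ -52.1318 -141.0275]
lug 99 [   5.7859 -163.6843] [  93.3783 -115.4044]
```

Call:
apply_moves(
  targets=[
    [0, 0, 0, 0, 0, 0, -0.0788],
    [0, 0, 0, 0, 0, 0, -0.0788],
    [0, 0, 0, 0, 0, 0, -0.0788],
    [0, 0, 0, 0, 0, 0, -0.0788],
    [0, 0, 0, 0, 0, 0, -0.0788],
    [0, 0, 0, 0, 0, 0, -0.0788],
    [0, 0, 0, 0, 0, 0, -0.0788],
    [0, 0, 0, 0, 0, 0, -0.0788],
    [0, -0.036, -0.0178, 0, 0, 0, 0],
    [0, -0.036, -0.0178, 0, 0, 0, 0],
    [0, -0.036, -0.0178, 0, 0, 0, 0],
    [0, -0.036, -0.0178, 0, 0, 0, 0],
    [0, -0.036, -0.0178, 0, 0, 0, 0],
    [0, -0.036, -0.0178, 0, 0, 0, 0],
    [0, -0.036, -0.0178, 0, 0, 0, 0],
    [0, -0.036, -0.0178, 0, 0, 0, 0],
    [0, -0.036, -0.0178, 0, 0, 0, 0],
    [0, -0.036, -0.0178, 0, 0, 0, 0],
    [0, -0.036, -0.0178, 0, 0, 0, 0],
    [0, -0.036, -0.0178, 0, 0, 0, 0],
  ],
)

```text
time_s: 1.77
tcp_pos: [0.5444, -0.2486, 0.2454]
eef_rot: [180.0, 0.0, -102.0]
contact_force: [0.3, -0.8, 0.2]
gripper_width: 0.0004
gripper_force: 0.0
```

Call:
apply_moves(
  targets=[
    [0, 0, 0, 0, 0, 0, 0],
    [0, 0, 0, 0, 0, 0, 0],
  ],
  newtons=30,
)

```text
time_s: 1.93
tcp_pos: [0.5447, -0.2486, 0.2449]
eef_rot: [179.9, 0.0, -101.8]
contact_force: [-0.1, -0.7, 0.7]
gripper_width: 0.0003
gripper_force: 0.0
```

```bash
cat >> h.py <<'E'
np.set_printoptions(precision=4,suppress=True)
CA=np.deg2rad(-12.0);CO=np.array([.5716,-.1182]);M=np.array([[np.cos(CA),np.sin(CA)],[-np.sin(CA),np.cos(CA)]])
def to_clamp(p): return (np.asarray(p)[...,:2]-CO)@M.T*1000   # mm
def from_clamp(q): return np.asarray(q)/1000@M+CO
def where():
    s=get_state();p=s["tcp_pos"];print("t",s["time_s"],"tcp",p,"rot",s["eef_rot"],"clamp",to_clamp(p),"z",p[2]*1000,"F",s["contact_force"],"w",s["gripper_width"],"j6",s["joints"][[0,5]]);return s
def delta(p,yaw=None):
    "needed tool-frame shift (mm) to world p=(x,y,z m), then turn (deg about tool z) to yaw"
    s=get_state();r=R.from_euler("xyz",s["eef_rot"],degrees=True)
    print("shift mm",r.inv().apply(np.asarray(p)-s["tcp_pos"])*1000,"turn",None if yaw is None else -((yaw-s["eef_rot"][2]+90)%180-90))
E
python3 - <<'E'
from h import *
where();delta([*from_clamp([0,-135]),.120],-102)
import pickle
c=capture("wrist");save(c,"w1.png");pickle.dump(c,open("w1.pkl","wb"))
E
```

```text
t 1.9333 tcp [ 0.5447 -0.2486  0.2449] rot [ 179.9376    0.0059 -101.7652] clamp [   0.7592 -133.1143] z 244.9076251651966 F [-0.128  -0.6744  0.654 ] w 0.0002566633343969165 j6 [-5.8531 -5.9069]
shift mm [  1.8954   0.631  124.9082] turn 0.23483073021334633
```

View pics/w1.png

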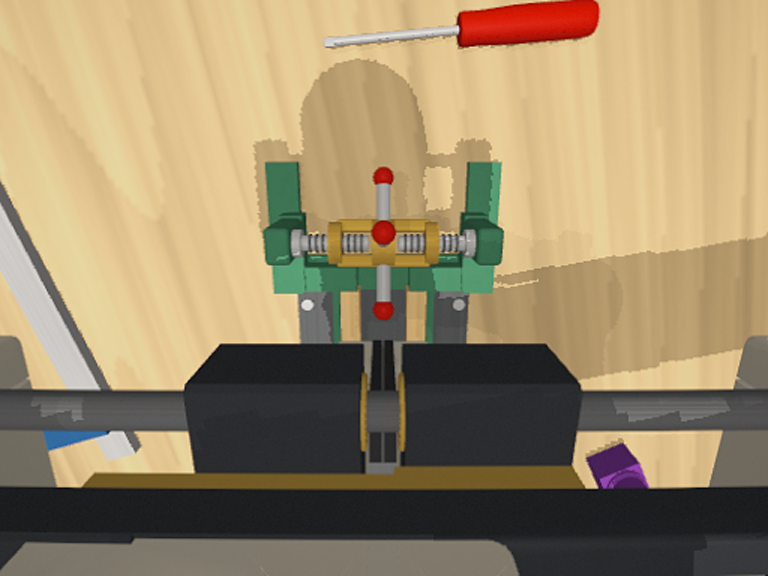

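The wrist view shows the hub at (383,240) and three red balls in one column at (383,177), (383,232) and (383,310). The tool is well aligned with the spoke plane. Now the first push.

Call:
apply_moves(
  targets=[
    [0, 0, 0.0006, 0.035, 0, 0, 0.0025],
    [0, 0, 0, 0.035, 0, 0, 0],
    [0, 0, 0, 0.035, 0, 0, 0],
    [0, 0, 0, 0.025, 0, 0, 0],
    [0, 0, 0, 0, 0, 0, 0],
    [0, 0.006, 0, 0, 0, 0, 0],
    [0, 0.006, 0, 0, 0, 0, 0],
    [0, 0.006, 0, 0, 0, 0, 0],
    [0, 0.006, 0, 0, 0, 0, 0],
    [0, 0.006, 0, 0, 0, 0, 0],
    [0, 0.006, 0, 0, 0, 0, 0],
    [0, 0.003, 0, 0, 0, 0, 0],
    [0, 0, 0, 0, 0, 0, 0],
  ],
)

```text
time_s: 3.07
tcp_pos: [0.536, -0.2897, 0.1179]
eef_rot: [-179.8, -0.0, -102.2]
contact_force: [0.9, 2.5, 3.3]
gripper_width: 0.0005
gripper_force: 1.7
```

```bash
cat > spoke.py <<'E'
from meas import *
def spokes(n="top"):
    c=capture(n);P=cloud(c);H,S,V=frame_masks(c);q=np.dstack([to_clamp(P),P[...,2]*1000])
    red=((H<6)|(H>174))&(S>150)&(V>50)&(abs(q[...,0])<30)&(abs(q[...,1]+150)<75)&(q[...,2]>5)
    k,l,st,ce=cv2.connectedComponentsWithStats(red.astype(np.uint8))
    cam=np.array(c["T"])[:3,3];C=np.r_[to_clamp(cam),cam[2]*1000]
    for i in range(1,k):
        if st[i,4]>4:
            p=np.median(q[l==i],0);u=(p-C)/np.linalg.norm(p-C);p=p+u*5
            print(n,ce[i],st[i,4],"ball",p,"r",np.hypot(p[1]+150,p[2]-68),"lean",np.degrees(np.arctan2(p[1]+150,p[2]-68)))
if __name__=="__main__":
    where();spokes("top");spokes("scene")
E
python3 spoke.py
```

```text
t 3.0667 tcp [ 0.536  -0.2897  0.1179] rot [-179.7719   -0.0071 -102.2237] clamp [   0.7914 -175.146 ] z 117.8573710174174 F [0.8829 2.483  3.273 ] w 0.0004581848926581045 j6 [-10.0312  -2.205 ]
scene [182.5385 234.2308] 26 ball [  -1.9089 -121.3817  107.423 ] r 48.71532565715427 lean 35.976984618795356
scene [191.9 246.2] 10 ball [   0.6855 -109.0329   42.2998] r 48.361168366056006 lean 122.10165639857665
```

Call:
apply_moves(
  targets=[
    [0, 0, 0, -0.018, 0, 0, 0],
    [0, 0, 0, -0.018, 0, 0, 0],
    [0, -0.0385, 0.0005, 0, 0, 0, 0],
    [0, -0.0385, 0, 0, 0, 0, 0],
    [0, 0, 0, 0.019, 0, 0, 0],
    [0, 0, 0, 0.021, 0, 0, 0],
    [0, 0, 0, 0, 0, 0, 0],
    [0, 0.0072, 0, 0, 0, 0, 0],
    [0, 0.0072, 0, 0, 0, 0, 0],
    [0, 0.0072, 0, 0, 0, 0, 0],
    [0, 0.0072, 0, 0, 0, 0, 0],
    [0, 0.0072, 0, 0, 0, 0, 0],
    [0, 0.0072, 0, 0, 0, 0, 0],
    [0, 0.0072, 0, 0, 0, 0, 0],
    [0, 0.0072, 0, 0, 0, 0, 0],
    [0, 0.0072, 0, 0, 0, 0, 0],
    [0, 0.0072, 0, 0, 0, 0, 0],
    [0, 0, 0, 0, 0, 0, 0],
  ],
)

```text
time_s: 4.67
tcp_pos: [0.536, -0.2854, 0.1134]
eef_rot: [-179.8, -0.0, -102.3]
contact_force: [0.8, 1.2, 2.4]
gripper_width: 0.0002
gripper_force: 1.4
```

```bash
python3 spoke.py
```

```text
t 4.6667 tcp [ 0.536  -0.2854  0.1134] rot [-179.8493   -0.0095 -102.2634] clamp [  -0.0705 -170.9501] z 113.36127085835186 F [0.7616 1.2382 2.3997] w 0.00024682873274552115 j6 [-9.6113 -2.6653]
scene [182.4091 234.5909] 22 ball [  -0.2698 -122.0743  108.0197] r 48.79980072865672 lean 34.90734491479234
```

Call:
apply_moves(
  targets=[
    [0, 0, 0, -0.019, 0, 0, 0],
    [0, 0, 0, -0.019, 0, 0, 0],
    [0, -0.037, 0, 0, 0, 0, 0],
    [0, -0.037, 0, 0, 0, 0, 0],
    [0, 0, 0, 0.019, 0, 0, 0],
    [0, 0, 0, 0.019, 0, 0, 0],
    [0, 0, 0, 0, 0, 0, 0],
    [0, 0.0074, 0, 0, 0, 0, 0],
    [0, 0.0074, 0, 0, 0, 0, 0],
    [0, 0.0074, 0, 0, 0, 0, 0],
    [0, 0.0074, 0, 0, 0, 0, 0],
    [0, 0.0074, 0, 0, 0, 0, 0],
    [0, 0.0074, 0, 0, 0, 0, 0],
    [0, 0.0074, 0, 0, 0, 0, 0],
    [0, 0.0074, 0, 0, 0, 0, 0],
    [0, 0.0074, 0, 0, 0, 0, 0],
    [0, 0.0074, 0, 0, 0, 0, 0],
    [0, 0, 0, 0, 0, 0, 0],
  ],
)

```text
time_s: 6.27
tcp_pos: [0.5359, -0.2854, 0.1132]
eef_rot: [-179.9, -0.0, -102.3]
contact_force: [0.1, 1.0, 3.3]
gripper_width: 0.0003
gripper_force: 1.3
```

Call:
apply_moves(
  targets=[
    [0, 0, 0, -0.019, 0, 0, 0],
    [0, 0, 0, -0.019, 0, 0, 0],
    [0, -0.037, 0, 0, 0, 0, 0],
    [0, -0.037, 0, 0, 0, 0, 0],
    [0, 0, 0, 0.019, 0, 0, 0],
    [0, 0, 0, 0.019, 0, 0, 0],
    [0, 0, 0, 0, 0, 0, 0],
    [0, 0.0074, 0, 0, 0, 0, 0],
    [0, 0.0074, 0, 0, 0, 0, 0],
    [0, 0.0074, 0, 0, 0, 0, 0],
    [0, 0.0074, 0, 0, 0, 0, 0],
    [0, 0.0074, 0, 0, 0, 0, 0],
    [0, 0.0074, 0, 0, 0, 0, 0],
    [0, 0.0074, 0, 0, 0, 0, 0],
    [0, 0.0074, 0, 0, 0, 0, 0],
    [0, 0.0074, 0, 0, 0, 0, 0],
    [0, 0.0074, 0, 0, 0, 0, 0],
    [0, 0, 0, 0, 0, 0, 0],
  ],
)

```text
time_s: 7.77
tcp_pos: [0.5359, -0.2856, 0.1133]
eef_rot: [-179.8, -0.0, -102.3]
contact_force: [-0.0, 1.0, 3.5]
gripper_width: 0.0011
gripper_force: 1.3
```

```bash
python3 spoke.py
python3 - <<'E'
from h import *
delta([.53,.20,.35])
E
```

```text
t 7.7667 tcp [ 0.5359 -0.2856  0.1133] rot [-179.8454   -0.0086 -102.2774] clamp [  -0.0846 -171.1382] z 113.3347933969294 F [-0.0071  1.0117  3.4861] w 0.0010817304697471925 j6 [-9.6304 -2.6596]
scene [182.2 234.7] 20 ball [  -0.3869 -122.6822  108.2566] r 48.65036130241284 lean 34.16052510621926
shift mm [-472.5634  108.2057 -237.4534] turn None
```

Call:
apply_moves(
  targets=[
    [0, 0, 0, -0.036, 0, 0, 0],
    [0, 0, 0, -0.036, 0, 0, 0],
    [0, 0, 0, -0.036, 0, 0, 0],
    [0, 0, 0, -0.036, 0, 0, 0],
    [0, 0, 0, -0.036, 0, 0, 0],
    [1, -0.039, 0, 0, 0, 0, 0],
    [1, -0.039, 0, 0, 0, 0, 0],
    [1, -0.039, 0, 0, 0, 0, 0],
    [1, -0.039, 0, 0, 0, 0, 0],
    [1, -0.039, 0, 0, 0, 0, 0],
    [1, -0.039, 0, 0, 0, 0, 0],
    [1, -0.039, 0, 0, 0, 0, 0],
    [1, -0.039, 0, 0, 0, 0, 0],
    [1, -0.039, 0, 0, 0, 0, 0],
    [1, 0, 0, 0, 0, 0, 0],
    [1, 0, 0, 0, 0, 0, 0],
  ],
)

```text
time_s: 9.2
tcp_pos: [0.6096, 0.0613, 0.2915]
eef_rot: [180.0, -0.0, -102.0]
contact_force: [-0.1, -0.4, 0.4]
gripper_width: 0.0682
gripper_force: 0.0
```

Run:
```python
from meas import *
import pickle
where();delta([.55,.33,.33],-102)
c=capture("wrist");save(c,"w2.png");pickle.dump(c,open("w2.pkl","wb"));P=cloud(c)
print(c["T"])
q=np.dstack([to_clamp(P),P[...,2]*1000]);z=q[...,2]
for y in(-60,-20,20,60,100):
    m=(abs(q[...,1]-y)<3)&(abs(q[...,0])<70);mm=m&(z>24)&(z<36);x=np.sort(q[...,0][mm])
    if len(x)>5:
        i=np.argmax(np.diff(x));print(y,x[0],x[i],x[i+1],x[-1],"z",np.median(z[mm]))
m=(z>31)&(z<40)&(abs(q[...,0])<20)&(abs(q[...,1]-130)<25);print("stop",np.percentile(q[...,1][m],[0,3,97,100]),np.median(z[m]))
```

```text
t 9.2 tcp [0.6096 0.0613 0.2915] rot [ 179.9813   -0.03   -102.0244] clamp [ -0.1266 183.4576] z 291.45843969403626 F [-0.051  -0.3586  0.4268] w 0.06824081421122832 j6 [ 23.9907 -36.0191]
shift mm [-250.3884  114.3066  -38.6351] turn -0.02437940640237457
[[-0.978   0.2005  0.0576  0.5953]
 [ 0.2086  0.9385  0.2752 -0.0135]
 [ 0.0011  0.2812 -0.9596  0.431 ]
 [ 0.      0.      0.      1.    ]]
20 -48.879613057464596 -27.126106251453745 29.51385777897872 50.10300535541866 z 30.162986857633523
60 -49.147604219934195 -27.811500021971945 29.120896674190398 50.29514566455094 z 30.170429109619977
100 -49.15357505990233 -27.390180550299135 28.73734084693448 50.52407701315127 z 30.12694645071162
stop [125.2694 125.3273 135.4925 135.5922] 34.26042752850869
```

View pics/w2.png

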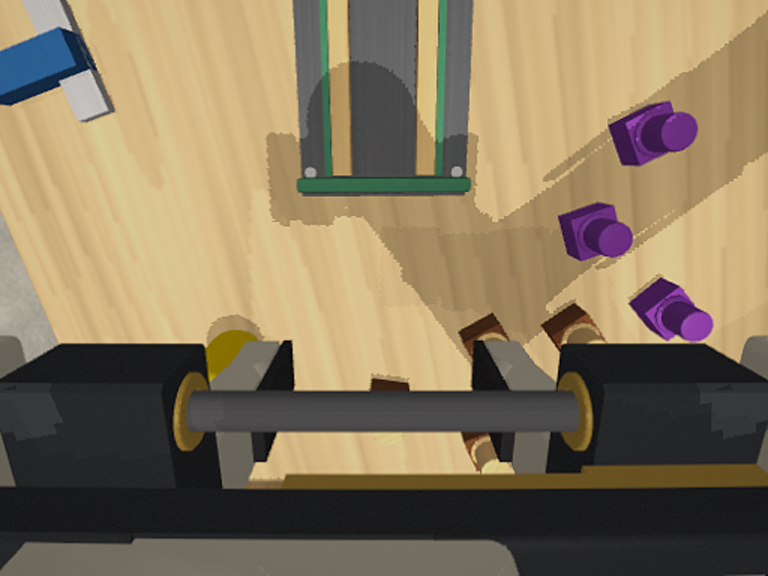

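The jaws are now about 56 mm apart, and the stop's inner face measures 125.3 mm in my clamp frame, against 125 mm stated. Next I view the feet from behind.

Call:
apply_moves(
  targets=[
    [1, -0.035, 0.016, -0.006, 0, 0, 0],
    [1, -0.035, 0.016, -0.006, 0, 0, 0],
    [1, -0.035, 0.016, -0.006, 0, 0, 0],
    [1, -0.035, 0.016, -0.006, 0, 0, 0],
    [1, -0.035, 0.016, -0.006, 0, 0, 0],
    [1, -0.035, 0.016, -0.006, 0, 0, 0],
    [1, -0.035, 0.016, -0.006, 0, 0, 0],
    [1, 0, 0, 0, 0, 0, 0],
    [1, 0, 0, 0, 0, 0, 0],
  ],
)

```text
time_s: 10.0
tcp_pos: [0.5517, 0.3231, 0.3338]
eef_rot: [-180.0, 0.0, -102.1]
contact_force: [-0.2, 0.3, -0.5]
gripper_width: 0.0875
gripper_force: 0.0
```

```bash
cat > footyaw.py <<'E'
from meas import *
import pickle
from scipy.optimize import minimize
def measure(c):
    P=cloud(c);H,S,V=frame_masks(c);z=P[...,2];out=[]
    F=feet(c,P)
    for ce,n,p,zz,ext in F:
        d=np.hypot(P[...,0]-p[0],P[...,1]-p[1])
        m=(d<.032)&(z>.006)&(z<.060)&~((H>120)&(H<160))
        pts=P[m][:,:2]
        # smallest square containing points: yaw minimising extents (block sides + top rim); robust percentiles
        best=min((sum(np.ptp(np.percentile((pts-p)@np.array([np.cos(t),np.sin(t)]) if k==0 else (pts-p)@np.array([-np.sin(t),np.cos(t)]),[1,99])) for k in(0,1)),t) for t in np.deg2rad(np.arange(-45,45,.5)))
        t=best[1];A=np.array([[np.cos(t),np.sin(t)],[-np.sin(t),np.cos(t)]]);w=pts@A.T
        lo,hi=np.percentile(w,[1,99],axis=0);cen=((lo+hi)/2)@A
        out.append((p,np.degrees(t),cen));print("px",ce,n,"shank",p,zz,"yaw",np.degrees(t),"blockcentre",cen,"size",(hi-lo)*1000,m.sum())
    return out
E
python3 - <<'E'
from footyaw import *
where()
for n in("wrist","top","scene"):
    c=capture(n);print(n);measure(c)
    if n=="wrist":save(c,"w3.png");pickle.dump(c,open("w3.pkl","wb"))
E
```

```text
t 10.0 tcp [0.5517 0.3231 0.3338] rot [-179.9857    0.0013 -102.1172] clamp [-111.2602  427.5074] z 333.82651937642356 F [-0.1621  0.3484 -0.4692] w 0.08749217294726623 j6 [ 47.8222 -59.9417]
wrist
px [317.  41.] 520 shank [0.4456 0.19  ] 0.06609213563391425 yaw 25.5 blockcentre [0.446  0.1903] size [39.828  39.7888] 606
px [248.  49.] 477 shank [0.5307 0.1819] 0.06620876843892093 yaw 19.5 blockcentre [0.5308 0.1819] size [39.6714 38.8573] 509
px [175. 105.] 422 shank [0.6398 0.228 ] 0.06609474117240619 yaw -20.0 blockcentre [0.6403 0.2278] size [38.3148 39.841 ] 517
px [323. 114.] 423 shank [0.4505 0.2799] 0.06609332908108484 yaw 36.0 blockcentre [0.4507 0.2799] size [40.0136 39.6653] 515
px [253. 140.] 379 shank [0.549  0.2931] 0.06620831135509503 yaw 12.5 blockcentre [0.5492 0.2929] size [39.4942 39.8697] 407
top
px [178. 165.] 109 shank [0.6403 0.2274] 0.06673122276948107 yaw -20.0 blockcentre [0.6404 0.2271] size [39.2506 39.4011] 185
px [147. 196.] 102 shank [0.5485 0.2915] 0.06659177532276206 yaw 12.5 blockcentre [0.549  0.2915] size [39.9599 37.6095] 197
px [373. 203.] 37 sha
[... 942 characters left out ...]
04 blockcentre [0.4457 0.1866] size [39.5081 37.199 ] 194
px [291. 150.] 74 shank [0.5299 0.1812] 0.06631632769819229 yaw 19.5 blockcentre [0.5291 0.1802] size [39.533  40.1768] 209
px [331. 160.] 82 shank [0.6401 0.2273] 0.06599541551116878 yaw -22.5 blockcentre [0.6407 0.2268] size [39.5929 40.2995] 233
px [172. 240.] 44 shank [ 0.5169 -0.2563] 0.07178841791642765 yaw 28.500000000000004 blockcentre [ 0.5314 -0.2492] size [29.6176 61.2565] 53
px [179. 251.] 69 shank [ 0.5524 -0.2584] 0.06771094494146956 yaw 6.5 blockcentre [ 0.5561 -0.255 ] size [50.7972 56.5586] 157
px [183. 263.] 71 shank [ 0.5856 -0.2731] 0.07218129024163245 yaw 2.0 blockcentre [ 0.5909 -0.2699] size [34.7787 55.0743] 68
```

View pics/w3.png

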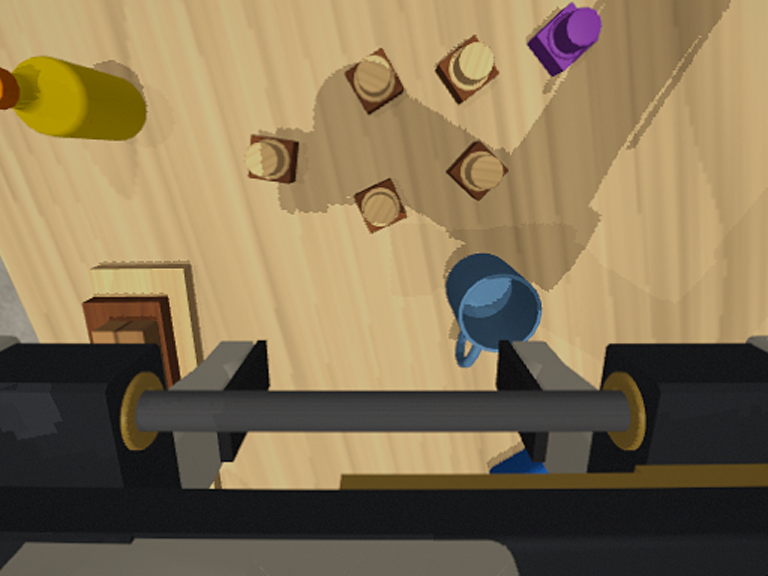

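The wrist view shows five brown feet in display pixels (375,80), (467,68), (270,157), (480,170) and (380,205), all standing. The mug is at (494,300), the glue at (75,95) and a purple decoy at (565,38). I take the foot near the glue first, at (0.640, 0.228).

```bash
cat >> h.py <<'E'
def go(p,yaw,exact=False):
    "turn first about tool z, then shift, in tool frame of the final yaw"
    s=get_state();y0=s["eef_rot"][2];t=(yaw-y0+180)%360-180
    if not exact:t=(t+90)%180-90
    yf=y0+t;r=R.from_euler("xyz",[180,0,yf],degrees=True)
    sh=r.inv().apply(np.asarray(p)-s["tcp_pos"]);n=np.ceil(np.linalg.norm(sh[:2])/.038)
    print("turn rows",np.ceil(abs(t)/7.1),"az each",-t/90/max(1,np.ceil(abs(t)/7.1)),"| shift",sh*1000,"rows",n,"each",sh/max(n,1))
E
python3 - <<'E'
from h import *
import pickle
c=pickle.load(open("w3.pkl","rb"));P=cloud(c)
for n,(u,v) in dict(glue=(60,65),mug=(329,200)).items():print(n,np.nanmedian(P[v-3:v+4,u-3:u+4].reshape(-1,3),0))
go([.640,.2279,.16],-110)
E
```

```text
glue [0.7535 0.1548 0.092 ]
mug [0.45   0.4206 0.0053]
turn rows 2.0 az each 0.04288266669396247 | shift [  57.3748 -114.3786  173.67  ] rows 4.0 each [ 0.0143 -0.0286  0.0434]
```

Call:
apply_moves(
  targets=[
    [0.65, 0, 0, 0, 0, 0, 0.043],
    [0.65, 0, 0, 0, 0, 0, 0.043],
    [0.65, 0.0115, -0.0229, 0.0347, 0, 0, 0],
    [0.65, 0.0115, -0.0229, 0.0347, 0, 0, 0],
    [0.65, 0.0115, -0.0229, 0.0347, 0, 0, 0],
    [0.65, 0.0115, -0.0229, 0.0347, 0, 0, 0],
    [0.65, 0.0115, -0.0229, 0.0347, 0, 0, 0],
    [0.65, 0, 0, 0.03, 0, 0, 0],
    [0.65, 0, 0, 0.03, 0, 0, 0],
    [0.65, 0, 0, 0.03, 0, 0, 0],
    [0.65, 0, 0, 0, 0, 0, 0],
    [0.65, 0, 0, 0, 0, 0, 0],
  ],
  newtons=25,
)

```text
time_s: 11.15
tcp_pos: [0.6364, 0.2305, 0.075]
eef_rot: [179.9, -0.2, -110.0]
contact_force: [0.2, 0.1, 1.7]
gripper_width: 0.057
gripper_force: 0.0
```

Run:
```python
from h import *
where();go([.640,.2279,.056],-110)
```

```text
t 11.15 tcp [0.6364 0.2305 0.075 ] rot [ 179.8947   -0.1845 -110.0287] clamp [ -9.1188 354.5966] z 74.98108299035293 F [0.2403 0.0859 1.6856] w 0.05700944338147642 j6 [ 36.3822 -56.4226]
turn rows 1.0 az each -0.0003191485282014936 | shift [ 1.2548 -4.2821 18.9811] rows 1.0 each [ 0.0013 -0.0043  0.019 ]
```

Call:
apply_moves(
  targets=[
    [0.65, 0.0013, -0.0043, 0.01, 0, 0, 0],
    [0.65, 0, 0, 0.009, 0, 0, 0],
    [0.65, 0, 0, 0, 0, 0, 0],
    [0, 0, 0, 0, 0, 0, 0],
    [0, 0, 0, 0, 0, 0, 0],
    [0, 0, 0, 0, 0, 0, 0],
    [0, 0, 0, 0, 0, 0, 0],
    [0, 0, 0, 0, 0, 0, 0],
    [0, 0, 0, -0.015, 0, 0, 0],
    [0, 0, 0, -0.03, 0, 0, 0],
    [0, 0, 0, -0.03, 0, 0, 0],
    [0, 0, 0, -0.03, 0, 0, 0],
    [0, 0, 0, 0, 0, 0, -0.0444],
    [0, 0, 0, 0, 0, 0, -0.0444],
  ],
)

```text
time_s: 12.32
tcp_pos: [0.6414, 0.2308, 0.1648]
eef_rot: [-179.8, 0.2, -101.8]
contact_force: [-0.3, 0.3, -3.0]
gripper_width: 0.03
gripper_force: 25.0
```

Run:
```python
from h import *
where();go([*from_clamp([.6,100]),.16],-102)
```

```text
t 12.3167 tcp [0.6414 0.2308 0.1648] rot [-179.8164    0.1924 -101.7505] clamp [ -4.3249 355.9208] z 164.84628562701215 F [-0.2731  0.2763 -3.0144] w 0.029971283453190223 j6 [ 36.1412 -47.8961]
turn rows 1.0 az each 0.0027716838920920535 | shift [255.9208  -4.9249   4.8463] rows 7.0 each [ 0.0366 -0.0007  0.0007]
```

Call:
apply_moves(
  targets=[
    [0, 0.0366, -0.0007, 0, 0, 0, 0],
    [0, 0.0366, -0.0007, 0, 0, 0, 0],
    [0, 0.0366, -0.0007, 0, 0, 0, 0],
    [0, 0.0366, -0.0007, 0, 0, 0, 0],
    [0, 0.0366, -0.0007, 0, 0, 0, 0],
    [0, 0.0366, -0.0007, 0, 0, 0, 0],
    [0, 0.0366, -0.0007, 0, 0, 0, 0],
    [0, 0, 0, 0.02, 0, 0, 0],
    [0, 0, 0, 0.02, 0, 0, 0],
    [0, 0, 0, 0, 0, 0, 0],
    [0, 0, 0, 0, 0, 0, 0],
  ],
)

```text
time_s: 13.23
tcp_pos: [0.5915, -0.0219, 0.1213]
eef_rot: [179.9, -0.1, -101.9]
contact_force: [-0.1, 0.1, -0.5]
gripper_width: 0.0296
gripper_force: 25.0
```

Run:
```python
from h import *
where();go([*from_clamp([.6,100]),.066],-102)
```

```text
t 13.2333 tcp [ 0.5915 -0.0219  0.1213] rot [ 179.8705   -0.0703 -101.9463] clamp [-0.5891 98.3335] z 121.33254636482648 F [-0.0588  0.0995 -0.4524] w 0.029622332838779387 j6 [ 16.7882 -28.7341]
turn rows 1.0 az each 0.0005972149262851821 | shift [-1.6665 -1.1891 55.3325] rows 1.0 each [-0.0017 -0.0012  0.0553]
```

Call:
apply_moves(
  targets=[
    [0, 0, -0.0012, 0.025, 0, 0, 0],
    [0, 0, 0, 0.02, 0, 0, 0],
    [0, 0, 0, 0.0095, 0, 0, 0],
    [0, 0, 0, 0, 0, 0, 0],
    [0, -0.003, 0, 0, 0, 0, 0],
    [0, -0.002, 0, 0, 0, 0, 0],
    [0, -0.0015, 0, 0, 0, 0, 0],
    [0, -0.0015, 0, 0, 0, 0, 0],
    [0, 0, 0, 0, 0, 0, 0],
  ],
)

```text
time_s: 13.98
tcp_pos: [0.5957, -0.0143, 0.0688]
eef_rot: [-179.9, -0.0, -101.9]
contact_force: [1.1, -3.8, 1.1]
gripper_width: 0.0293
gripper_force: 25.0
```

Run:
```python
from h import *
where()
```

```text
t 13.9833 tcp [ 0.5957 -0.0143  0.0688] rot [-179.9112   -0.0241 -101.8855] clamp [  1.9938 106.6864] z 68.7575236748558 F [ 1.1187 -3.7852  1.1303] w 0.02926035442492356 j6 [ 17.4456 -29.3949]
```

Call:
apply_moves(
  targets=[
    [0, 0, 0, 0.002, 0, 0, 0],
    [0, 0, 0, 0.001, 0, 0, 0],
    [0, 0, 0, 0, 0, 0, 0],
    [0.65, 0, 0, 0, 0, 0, 0],
    [0.65, 0, 0, 0, 0, 0, 0],
    [0.65, 0, 0, 0, 0, 0, 0],
    [0.65, 0, 0, 0, 0, 0, 0],
    [0.65, 0, 0, -0.03, 0, 0, 0],
    [0.65, 0, 0, -0.035, 0, 0, 0],
    [0.65, 0, 0, -0.035, 0, 0, 0],
    [0.65, -0.03, 0, 0, 0, 0, 0],
    [0.65, -0.036, 0, 0, 0, 0, 0],
    [0.65, -0.036, 0, 0, 0, 0, 0],
    [0.65, -0.036, 0, 0, 0, 0, 0],
    [0.65, 0, 0, 0, 0, 0, 0],
    [0.65, 0, 0, 0, 0, 0, 0],
  ],
)

```text
time_s: 15.32
tcp_pos: [0.6236, 0.1231, 0.1639]
eef_rot: [180.0, -0.0, -101.8]
contact_force: [-0.1, 0.4, 0.4]
gripper_width: 0.0569
gripper_force: 0.0
```

```bash
cat > look.py <<'E'
from footyaw import *
def look(save_as=None,cams=("wrist","top")):
    where()
    for n in cams:
        c=capture(n)
        if n=="wrist" and save_as:save(c,save_as)
        P=cloud(c)
        F=[f for f in measure_q(c) if True]
        for p,t,cen in F:
            q=to_clamp(p);kind="CLAMP" if abs(q[0])<30 and -100<q[1]<130 else ("foot" if q[1]>135 else None)
            if kind:print(n,kind,"shank",p,"yaw",t,"block",cen,"clampframe",q,"yaw rel clamp",(t+12+45)%90-45)
def measure_q(c):
    import io,contextlib
    with contextlib.redirect_stdout(io.StringIO()): return measure(c)
if __name__=="__main__":
    import sys;look(*sys.argv[1:2])
E
python3 look.py w4.png
python3 - <<'E'
from h import *
go([.549,.293,.16],-77.5)
E
```

```text
t 15.3167 tcp [0.6236 0.1231 0.1639] rot [ 179.9713   -0.0034 -101.7807] clamp [  0.7072 246.8481] z 163.9073236467983 F [-0.0577  0.3898  0.378 ] w 0.05685156907453533 j6 [ 28.7197 -40.4907]
wrist foot shank [0.5297 0.1688] yaw 18.5 block [0.5327 0.1763] clampframe [-100.6754  272.0141] yaw rel clamp 30.5
top CLAMP shank [ 0.5956 -0.0169] yaw 4.5 block [ 0.5964 -0.0172] clampframe [  2.4196 104.0942] yaw rel clamp 16.5
top foot shank [0.5484 0.2912] yaw 12.000000000000002 block [0.549  0.2915] clampframe [-107.8183  395.6439] yaw rel clamp 24.0
top foot shank [0.5297 0.1817] yaw 19.0 block [0.5303 0.181 ] clampframe [-103.2951  284.632 ] yaw rel clamp 31.0
top foot shank [0.4508 0.2779] yaw 36.0 block [0.4501 0.2785] clampframe [-200.493   362.3048] yaw rel clamp -42.0
top foot shank [0.4452 0.1891] yaw 25.0 block [0.4455 0.1895] clampframe [-187.5559  274.273 ] yaw rel clamp 37.0
turn rows 4.0 az each -0.06780566707671008 | shift [-183.9935   35.2231    4.0373] rows 5.0 each [-0.0368  0.007   0.0008]
```

View pics/w4.png

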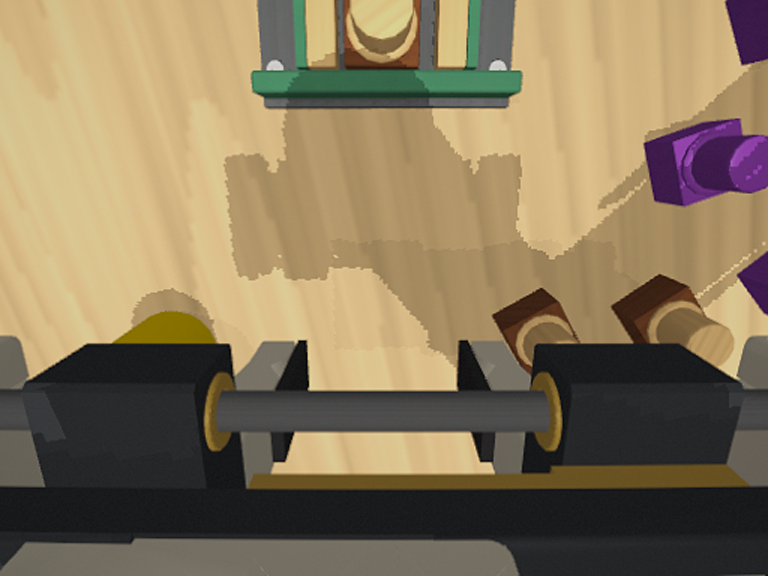

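The foot stands square against the end stop at (382,20), centred between the jaws. The next foot is the one at (0.549, 0.293).

Call:
apply_moves(
  targets=[
    [0.65, 0, 0, 0, 0, 0, -0.068],
    [0.65, 0, 0, 0, 0, 0, -0.068],
    [0.65, 0, 0, 0, 0, 0, -0.068],
    [0.65, 0, 0, 0, 0, 0, -0.068],
    [0.65, -0.0307, 0.0059, 0.0007, 0, 0, 0],
    [0.65, -0.0307, 0.0059, 0.0007, 0, 0, 0],
    [0.65, -0.0307, 0.0059, 0.0007, 0, 0, 0],
    [0.65, -0.0307, 0.0059, 0.0007, 0, 0, 0],
    [0.65, -0.0307, 0.0059, 0.0007, 0, 0, 0],
    [0.65, -0.0307, 0.0059, 0.0007, 0, 0, 0],
    [0.65, 0, 0, 0.028, 0, 0, 0],
    [0.65, 0, 0, 0.028, 0, 0, 0],
    [0.65, 0, 0, 0.028, 0, 0, 0],
    [0.65, 0, 0, 0, 0, 0, 0],
    [0.65, 0, 0, 0, 0, 0, 0],
    [0.65, 0, 0, 0, 0, 0, 0],
  ],
)

```text
time_s: 16.75
tcp_pos: [0.5501, 0.2929, 0.0778]
eef_rot: [-179.9, 0.0, -77.5]
contact_force: [0.6, 0.7, 0.2]
gripper_width: 0.0571
gripper_force: 0.0
```

Run:
```python
from h import *
where();go([.549,.293,.056],-77.5)
```

```text
t 16.75 tcp [0.5501 0.2929 0.0778] rot [-179.9211    0.0147  -77.4885] clamp [-106.5401  397.5883] z 77.76956090485437 F [0.62   0.6975 0.1991] w 0.05710824961996419 j6 [ 45.9762 -33.4928]
turn rows 1.0 az each 0.00012802122411351824 | shift [-0.373   0.9941 21.7696] rows 1.0 each [-0.0004  0.001   0.0218]
```

Call:
apply_moves(
  targets=[
    [0.65, 0, 0.001, 0.012, 0, 0, 0],
    [0.65, 0, 0, 0.01, 0, 0, 0],
    [0.65, 0, 0, 0, 0, 0, 0],
    [0, 0, 0, 0, 0, 0, 0],
    [0, 0, 0, 0, 0, 0, 0],
    [0, 0, 0, 0, 0, 0, 0],
    [0, 0, 0, 0, 0, 0, 0],
    [0, 0, 0, 0, 0, 0, 0],
    [0, 0, 0, -0.015, 0, 0, 0],
    [0, 0, 0, -0.03, 0, 0, 0],
    [0, 0, 0, -0.03, 0, 0, 0],
    [0, 0, 0, -0.03, 0, 0, 0],
    [0, 0, 0, 0, 0, 0, 0.068],
    [0, 0, 0, 0, 0, 0, 0.068],
    [0, 0, 0, 0, 0, 0, 0.068],
    [0, 0, 0, 0, 0, 0, 0.068],
  ],
)

```text
time_s: 18.08
tcp_pos: [0.5477, 0.2928, 0.1594]
eef_rot: [180.0, 0.0, -102.2]
contact_force: [-0.2, -0.1, -2.5]
gripper_width: 0.0295
gripper_force: 25.0
```

Call:
apply_moves(
  targets=[
    [0, 0.0338, -0.0108, 0, 0, 0, 0],
    [0, 0.0338, -0.0108, 0, 0, 0, 0],
    [0, 0.0338, -0.0108, 0, 0, 0, 0],
    [0, 0.0338, -0.0108, 0, 0, 0, 0],
    [0, 0.0338, -0.0108, 0, 0, 0, 0],
    [0, 0.0338, -0.0108, 0, 0, 0, 0],
    [0, 0.0338, -0.0108, 0, 0, 0, 0],
    [0, 0.0338, -0.0108, 0, 0, 0, 0],
    [0, 0.0338, -0.0108, 0, 0, 0, 0],
    [0, 0.0338, -0.0108, 0, 0, 0, 0],
    [0, 0, 0, 0.02, 0, 0, 0],
    [0, 0, 0, 0.015, 0, 0, 0],
    [0, 0, 0, 0, 0, 0, 0],
    [0, 0, 0, 0, 0, 0, 0],
    [0, 0, 0, 0, 0, 0, 0],
  ],
)

```text
time_s: 19.33
tcp_pos: [0.5843, -0.0598, 0.125]
eef_rot: [-180.0, -0.0, -101.9]
contact_force: [-0.6, -0.1, -1.6]
gripper_width: 0.0294
gripper_force: 25.0
```

Run:
```python
from h import *
where();go([*from_clamp([.6,60]),.066],-102)
```

```text
t 19.3333 tcp [ 0.5843 -0.0598  0.125 ] rot [-179.9626   -0.0039 -101.8895] clamp [ 0.2642 59.7348] z 125.03988051672083 F [-0.5783 -0.0608 -1.552 ] w 0.02942091620172837 j6 [ 13.2265 -25.1312]
turn rows 1.0 az each 0.0012280542941956205 | shift [-0.2652 -0.3358 59.0399] rows 1.0 each [-0.0003 -0.0003  0.059 ]
```

Call:
apply_moves(
  targets=[
    [0, 0, 0, 0.025, 0, 0, 0],
    [0, 0, 0, 0.022, 0, 0, 0],
    [0, 0, 0, 0.012, 0, 0, 0],
    [0, 0, 0, 0, 0, 0, 0],
    [0, 0, 0, 0, 0, 0, 0],
    [0, -0.003, 0, 0, 0, 0, 0],
    [0, -0.002, 0, 0, 0, 0, 0],
    [0, -0.0015, 0, 0, 0, 0, 0],
    [0, -0.0015, 0, 0, 0, 0, 0],
    [0, 0, 0, 0, 0, 0, 0],
  ],
)

```text
time_s: 20.17
tcp_pos: [0.5861, -0.0544, 0.0675]
eef_rot: [-179.9, -0.2, -101.9]
contact_force: [0.8, -14.1, 3.0]
gripper_width: 0.0293
gripper_force: 25.0
```

Run:
```python
from h import *
where()
```

```text
t 20.1667 tcp [ 0.5861 -0.0544  0.0675] rot [-179.8949   -0.1535 -101.8764] clamp [ 0.9495 65.4549] z 67.46182070255455 F [  0.758  -14.0641   3.0001] w 0.029327414436032442 j6 [ 13.8344 -25.8963]
```

Call:
apply_moves(
  targets=[
    [0, 0.001, 0, 0.001, 0, 0, 0],
    [0, 0, 0, 0.001, 0, 0, 0],
    [0.65, 0, 0, 0, 0, 0, 0],
    [0.65, 0, 0, 0, 0, 0, 0],
    [0.65, 0, 0, 0, 0, 0, 0],
    [0.65, 0, 0, 0, 0, 0, 0],
    [0.65, 0, 0, -0.03, 0, 0, 0],
    [0.65, 0, 0, -0.035, 0, 0, 0],
    [0.65, 0, 0, -0.035, 0, 0, 0],
    [0.65, -0.035, 0, 0, 0, 0, 0],
    [0.65, -0.036, 0, 0, 0, 0, 0],
    [0.65, -0.036, 0, 0, 0, 0, 0],
    [0.65, -0.036, 0, 0, 0, 0, 0],
    [0.65, -0.036, 0, 0, 0, 0, 0],
    [0.65, 0, 0, 0, 0, 0, 0],
    [0.65, 0, 0, 0, 0, 0, 0],
  ],
)

```text
time_s: 21.5
tcp_pos: [0.6224, 0.1242, 0.163]
eef_rot: [180.0, 0.0, -101.8]
contact_force: [-0.9, -0.9, -0.3]
gripper_width: 0.057
gripper_force: 0.0
```

```bash
python3 look.py
python3 - <<'E'
from h import *
go([.5308,.1820,.16],-70.5)
E
```

```text
t 21.5 tcp [0.6224 0.1242 0.163 ] rot [ 179.9912    0.0036 -101.759 ] clamp [ -0.7212 247.655 ] z 163.03427841743547 F [-0.9171 -0.8654 -0.2513] w 0.05700036744553656 j6 [ 28.8702 -40.6241]
wrist foot shank [0.53  0.169] yaw 20.5 block [0.5327 0.1762] clampframe [-100.4161  272.3007] yaw rel clamp 32.5
top CLAMP shank [ 0.5956 -0.0164] yaw 0.0 block [ 0.5959 -0.0149] clampframe [  2.3173 104.5504] yaw rel clamp 12.0
top CLAMP shank [ 0.5864 -0.0559] yaw -17.5 block [ 0.586  -0.0573] clampframe [ 1.508  63.9675] yaw rel clamp -5.5
top foot shank [0.5303 0.1813] yaw 18.5 block [0.5303 0.1808] clampframe [-102.6552  284.362 ] yaw rel clamp 30.5
top foot shank [0.4453 0.1891] yaw 26.0 block [0.4455 0.1894] clampframe [-187.4664  274.369 ] yaw rel clamp 38.0
top foot shank [0.401  0.2845] yaw 37.5 block [0.4011 0.2838] clampframe [-250.6092  358.4501] yaw rel clamp -40.5
turn rows 5.0 az each -0.06976612947193454 | shift [-87.0123  65.9037   3.1449] rows 3.0 each [-0.029  0.022  0.001]
```

Call:
apply_moves(
  targets=[
    [0.65, 0, 0, 0, 0, 0, -0.0697],
    [0.65, 0, 0, 0, 0, 0, -0.0697],
    [0.65, 0, 0, 0, 0, 0, -0.0697],
    [0.65, 0, 0, 0, 0, 0, -0.0697],
    [0.65, 0, 0, 0, 0, 0, -0.0697],
    [0.65, -0.0218, 0.0165, 0.0008, 0, 0, 0],
    [0.65, -0.0218, 0.0165, 0.0008, 0, 0, 0],
    [0.65, -0.0218, 0.0165, 0.0008, 0, 0, 0],
    [0.65, -0.0218, 0.0165, 0.0008, 0, 0, 0],
    [0.65, 0, 0, 0.028, 0, 0, 0],
    [0.65, 0, 0, 0.028, 0, 0, 0],
    [0.65, 0, 0, 0.028, 0, 0, 0],
    [0.65, 0, 0, 0, 0, 0, 0],
    [0.65, 0, 0, 0, 0, 0, 0],
    [0.65, 0, 0, 0, 0, 0, 0],
  ],
)

```text
time_s: 22.85
tcp_pos: [0.532, 0.1819, 0.0775]
eef_rot: [-179.9, -0.0, -70.6]
contact_force: [0.3, -0.3, 0.8]
gripper_width: 0.0569
gripper_force: 0.0
```

Run:
```python
from h import *
where();go([.5308,.1820,.056],-70.5)
```

```text
t 22.85 tcp [0.532  0.1819 0.0775] rot [-179.9242   -0.0051  -70.5989] clamp [-101.1358  285.2569] z 77.50267764856166 F [ 0.3287 -0.3344  0.7725] w 0.05691616391407138 j6 [ 38.84   -19.4692]
turn rows 1.0 az each -0.0010990490327666671 | shift [-0.5355  1.0648 21.5027] rows 1.0 each [-0.0005  0.0011  0.0215]
```

Call:
apply_moves(
  targets=[
    [0.65, -0.0005, 0.001, 0.012, 0, 0, 0],
    [0.65, 0, 0, 0.01, 0, 0, 0],
    [0.65, 0, 0, 0, 0, 0, 0],
    [0, 0, 0, 0, 0, 0, 0],
    [0, 0, 0, 0, 0, 0, 0],
    [0, 0, 0, 0, 0, 0, 0],
    [0, 0, 0, 0, 0, 0, 0],
    [0, 0, 0, 0, 0, 0, 0],
    [0, 0, 0, -0.015, 0, 0, 0],
    [0, 0, 0, -0.03, 0, 0, 0],
    [0, 0, 0, -0.03, 0, 0, 0],
    [0, 0, 0, -0.03, 0, 0, 0],
    [0, 0, 0, 0, 0, 0, 0.0698],
    [0, 0, 0, 0, 0, 0, 0.0698],
    [0, 0, 0, 0, 0, 0, 0.0698],
    [0, 0, 0, 0, 0, 0, 0.0698],
    [0, 0, 0, 0, 0, 0, 0.0698],
  ],
)

```text
time_s: 24.27
tcp_pos: [0.5297, 0.1822, 0.1592]
eef_rot: [180.0, 0.0, -102.3]
contact_force: [0.0, -0.0, -1.1]
gripper_width: 0.0298
gripper_force: 24.9
```

Call:
apply_moves(
  targets=[
    [0, 0.0331, -0.0129, 0, 0, 0, 0],
    [0, 0.0331, -0.0129, 0, 0, 0, 0],
    [0, 0.0331, -0.0129, 0, 0, 0, 0],
    [0, 0.0331, -0.0129, 0, 0, 0, 0],
    [0, 0.0331, -0.0129, 0, 0, 0, 0],
    [0, 0.0331, -0.0129, 0, 0, 0, 0],
    [0, 0.0331, -0.0129, 0, 0, 0, 0],
    [0, 0.0331, -0.0129, 0, 0, 0, 0],
    [0, 0, 0, 0.02, 0, 0, 0],
    [0, 0, 0, 0.015, 0, 0, 0],
    [0, 0, 0, 0, 0, 0, 0],
    [0, 0, 0, 0, 0, 0, 0],
    [0, 0, 0, 0, 0, 0, 0],
  ],
)

```text
time_s: 25.35
tcp_pos: [0.5764, -0.0979, 0.1249]
eef_rot: [-180.0, -0.0, -101.9]
contact_force: [0.5, -0.4, -0.1]
gripper_width: 0.0297
gripper_force: 25.0
```

Run:
```python
from h import *
where();go([*from_clamp([.6,20]),.066],-102)
```

```text
t 25.35 tcp [ 0.5764 -0.0979  0.1249] rot [-179.9616   -0.0061 -101.9329] clamp [ 0.4604 20.8522] z 124.86126041511542 F [ 0.5196 -0.4057 -0.0534] w 0.029706031892363004 j6 [  9.5245 -21.4728]
turn rows 1.0 az each 0.0007456737184895701 | shift [ 0.8522 -0.1396 58.8613] rows 1.0 each [ 0.0009 -0.0001  0.0589]
```

Call:
apply_moves(
  targets=[
    [0, 0.001, 0, 0.025, 0, 0, 0],
    [0, 0, 0, 0.022, 0, 0, 0],
    [0, 0, 0, 0.012, 0, 0, 0],
    [0, 0, 0, 0, 0, 0, 0],
    [0, 0, 0, 0, 0, 0, 0],
    [0, -0.003, 0, 0, 0, 0, 0],
    [0, -0.002, 0, 0, 0, 0, 0],
    [0, -0.0015, 0, 0, 0, 0, 0],
    [0, -0.001, 0, 0, 0, 0, 0],
    [0, 0, 0, 0, 0, 0, 0],
  ],
)

```text
time_s: 26.18
tcp_pos: [0.5778, -0.0936, 0.067]
eef_rot: [-179.9, -0.1, -101.9]
contact_force: [-0.6, -11.8, 3.8]
gripper_width: 0.0294
gripper_force: 25.0
```

Run:
```python
from h import *
where()
```

```text
t 26.1833 tcp [ 0.5778 -0.0936  0.067 ] rot [-179.9002   -0.1292 -101.9216] clamp [ 0.9621 25.3889] z 67.03969041169002 F [ -0.5591 -11.7662   3.8223] w 0.029403348923451693 j6 [ 10.0312 -22.1126]
```

Call:
apply_moves(
  targets=[
    [0, 0.001, 0, 0.001, 0, 0, 0],
    [0, 0, 0, 0.001, 0, 0, 0],
    [0.65, 0, 0, 0, 0, 0, 0],
    [0.65, 0, 0, 0, 0, 0, 0],
    [0.65, 0, 0, 0, 0, 0, 0],
    [0.65, 0, 0, 0, 0, 0, 0],
    [0.65, 0, 0, -0.03, 0, 0, 0],
    [0.65, 0, 0, -0.035, 0, 0, 0],
    [0.65, 0, 0, -0.035, 0, 0, 0],
    [0.65, -0.034, 0.01, 0, 0, 0, 0],
    [0.65, -0.034, 0.017, 0, 0, 0, 0],
    [0.65, -0.034, 0.017, 0, 0, 0, 0],
    [0.65, -0.034, 0.017, 0, 0, 0, 0],
    [0.65, -0.034, 0.017, 0, 0, 0, 0],
    [0.65, -0.034, 0.017, 0, 0, 0, 0],
    [0.65, -0.034, 0.017, 0, 0, 0, 0],
    [0.65, 0, 0, 0, 0, 0, 0],
    [0.65, 0, 0, 0, 0, 0, 0],
  ],
)

```text
time_s: 27.68
tcp_pos: [0.5164, 0.1656, 0.1633]
eef_rot: [-180.0, 0.0, -101.7]
contact_force: [-0.7, -0.8, -0.3]
gripper_width: 0.0573
gripper_force: 0.0
```

```bash
python3 look.py
python3 - <<'E'
from h import *
go([.4456,.1901,.16],-64.5)
E
```

```text
t 27.6833 tcp [0.5164 0.1656 0.1633] rot [-179.9834    0.0291 -101.7465] clamp [-113.0002  266.0939] z 163.33160938183923 F [-0.6601 -0.7589 -0.3496] w 0.0572508448699689 j6 [ 38.4864 -50.2289]
wrist CLAMP shank [ 0.5981 -0.0028] yaw -7.499999999999999 block [0.5989 0.0033] clampframe [  1.8786 118.3802] yaw rel clamp 4.5
top foot shank [0.7642 0.1413] yaw 20.0 block [0.7649 0.1417] clampframe [134.4308 293.825 ] yaw rel clamp 32.0
top CLAMP shank [ 0.5954 -0.0166] yaw 3.5 block [ 0.5964 -0.014 ] clampframe [  2.1881 104.3487] yaw rel clamp 15.5
top CLAMP shank [ 0.5869 -0.0555] yaw -12.000000000000002 block [ 0.5872 -0.0556] clampframe [ 1.9023 64.5021] yaw rel clamp 0.0
top CLAMP shank [ 0.5786 -0.0946] yaw -21.5 block [ 0.5781 -0.0964] clampframe [ 1.95   24.5892] yaw rel clamp -9.5
top foot shank [0.401  0.2841] yaw 37.5 block [0.401 0.284] clampframe [-250.515   358.0668] yaw rel clamp -40.5
turn rows 6.0 az each -0.0693129052256676 | shift [-54.7224  52.7187   3.1055] rows 2.0 each [-0.0274  0.0264  0.0016]
```

Call:
apply_moves(
  targets=[
    [0.65, 0, 0, 0, 0, 0, -0.0693],
    [0.65, 0, 0, 0, 0, 0, -0.0693],
    [0.65, 0, 0, 0, 0, 0, -0.0693],
    [0.65, 0, 0, 0, 0, 0, -0.0693],
    [0.65, 0, 0, 0, 0, 0, -0.0693],
    [0.65, 0, 0, 0, 0, 0, -0.0693],
    [0.65, -0.0182, 0.0176, 0.001, 0, 0, 0],
    [0.65, -0.0182, 0.0176, 0.001, 0, 0, 0],
    [0.65, -0.0182, 0.0176, 0.001, 0, 0, 0],
    [0.65, 0, 0, 0, 0, 0, 0],
    [0.65, 0, 0, 0.025, 0, 0, 0],
    [0.65, 0, 0, 0.025, 0, 0, 0],
    [0.65, 0, 0, 0.025, 0, 0, 0],
    [0.65, 0, 0, 0, 0, 0, 0],
    [0.65, 0, 0, 0, 0, 0, 0],
  ],
)

```text
time_s: 29.03
tcp_pos: [0.4458, 0.1885, 0.0846]
eef_rot: [179.8, -0.1, -64.6]
contact_force: [0.8, -0.5, 1.2]
gripper_width: 0.057
gripper_force: 0.0
```

Run:
```python
from h import *
where();go([.4456,.1901,.056],-64.5)
from look import *
look(cams=("scene",))
```

```text
t 29.0333 tcp [0.4458 0.1885 0.0846] rot [179.8409  -0.0723 -64.6371] clamp [-186.8465  273.7917] z 84.56724564313612 F [ 0.7766 -0.5318  1.2378] w 0.05704547237495299 j6 [ 46.274  -20.9228]
turn rows 1.0 az each -0.0015228074625311036 | shift [-1.5529 -0.5623 28.5672] rows 1.0 each [-0.0016 -0.0006  0.0286]
t 29.0333 tcp [0.4458 0.1885 0.0846] rot [179.8409  -0.0723 -64.6371] clamp [-186.8465  273.7917] z 84.56724564313612 F [ 0.7766 -0.5318  1.2378] w 0.05704547237495299 j6 [ 46.274  -20.9228]
scene foot shank [0.4443 0.1889] yaw 26.5 block [0.4446 0.1879] clampframe [-188.3998  273.8873] yaw rel clamp 38.5
scene CLAMP shank [ 0.5942 -0.0173] yaw -44.0 block [ 0.6013 -0.0152] clampframe [  1.0992 103.3522] yaw rel clamp -32.0
scene CLAMP shank [ 0.5851 -0.0572] yaw -44.0 block [ 0.5909 -0.0553] clampframe [ 0.552  62.4642] yaw rel clamp -32.0
scene CLAMP shank [ 0.5775 -0.0961] yaw -23.0 block [ 0.5815 -0.095 ] clampframe [ 1.151  22.7902] yaw rel clamp -11.0
```

Call:
apply_moves(
  targets=[
    [0.65, -0.0015, -0.0005, 0.015, 0, 0, -0.001],
    [0.65, 0, 0, 0.0135, 0, 0, 0],
    [0.65, 0, 0, 0, 0, 0, 0],
    [0, 0, 0, 0, 0, 0, 0],
    [0, 0, 0, 0, 0, 0, 0],
    [0, 0, 0, 0, 0, 0, 0],
    [0, 0, 0, 0, 0, 0, 0],
    [0, 0, 0, 0, 0, 0, 0],
    [0, 0, 0, -0.015, 0, 0, 0],
    [0, 0, 0, -0.03, 0, 0, 0],
    [0, 0, 0, -0.03, 0, 0, 0],
    [0, 0, 0, -0.03, 0, 0, 0],
    [0, 0, 0, 0, 0, 0, 0.0695],
    [0, 0, 0, 0, 0, 0, 0.0695],
    [0, 0, 0, 0, 0, 0, 0.0695],
    [0, 0, 0, 0, 0, 0, 0.0695],
    [0, 0, 0, 0, 0, 0, 0.0695],
    [0, 0, 0, 0, 0, 0, 0.0695],
  ],
)

```text
time_s: 30.58
tcp_pos: [0.4454, 0.1914, 0.1617]
eef_rot: [180.0, 0.0, -102.3]
contact_force: [-1.1, -0.4, -0.9]
gripper_width: 0.0295
gripper_force: 24.8
```

Call:
apply_moves(
  targets=[
    [0, 0.0295, -0.0188, 0, 0, 0, 0],
    [0, 0.0295, -0.0188, 0, 0, 0, 0],
    [0, 0.0295, -0.0188, 0, 0, 0, 0],
    [0, 0.0295, -0.0188, 0, 0, 0, 0],
    [0, 0.0295, -0.0188, 0, 0, 0, 0],
    [0, 0.0295, -0.0188, 0, 0, 0, 0],
    [0, 0.0295, -0.0188, 0, 0, 0, 0],
    [0, 0.0295, -0.0188, 0, 0, 0, 0],
    [0, 0.0295, -0.0188, 0, 0, 0, 0],
    [0, 0.0295, -0.0188, 0, 0, 0, 0],
    [0, 0, 0, 0.02, 0, 0, 0],
    [0, 0, 0, 0.015, 0, 0, 0],
    [0, 0, 0, 0, 0, 0, 0],
    [0, 0, 0, 0, 0, 0, 0],
    [0, 0, 0, 0, 0, 0, 0],
  ],
)

```text
time_s: 31.83
tcp_pos: [0.5686, -0.136, 0.1275]
eef_rot: [-180.0, -0.0, -101.9]
contact_force: [-0.1, -0.7, -1.1]
gripper_width: 0.0295
gripper_force: 24.8
```

Run:
```python
from h import *
where();go([*from_clamp([.6,-20]),.066],-102)
```

```text
t 31.8333 tcp [ 0.5686 -0.136   0.1275] rot [-179.9532   -0.0074 -101.9492] clamp [  0.7546 -17.9926] z 127.474748839671 F [-0.1003 -0.7342 -1.1461] w 0.0295395729714527 j6 [  5.7183 -17.6841]
turn rows 1.0 az each 0.000563991569423984 | shift [ 2.0074  0.1546 61.4747] rows 1.0 each [0.002  0.0002 0.0615]
```

Call:
apply_moves(
  targets=[
    [0, 0.002, 0, 0.027, 0, 0, 0],
    [0, 0, 0, 0.022, 0, 0, 0],
    [0, 0, 0, 0.0125, 0, 0, 0],
    [0, 0, 0, 0, 0, 0, 0],
    [0, 0, 0, 0, 0, 0, 0],
    [0, -0.003, 0, 0, 0, 0, 0],
    [0, -0.002, 0, 0, 0, 0, 0],
    [0, -0.0015, 0, 0, 0, 0, 0],
    [0, -0.001, 0, 0, 0, 0, 0],
    [0, 0, 0, 0, 0, 0, 0],
  ],
)

```text
time_s: 32.67
tcp_pos: [0.5699, -0.1325, 0.0667]
eef_rot: [-179.9, -0.1, -101.9]
contact_force: [-0.2, -13.1, 3.1]
gripper_width: 0.0293
gripper_force: 25.0
```

Run:
```python
from h import *
where()
```

```text
t 32.6667 tcp [ 0.5699 -0.1325  0.0667] rot [-179.9017   -0.1371 -101.9365] clamp [  1.2945 -14.3889] z 66.68192847189104 F [ -0.1646 -13.1384   3.0627] w 0.02931161577887596 j6 [  6.1473 -18.2478]
```

Call:
apply_moves(
  targets=[
    [0, 0.001, 0, 0.001, 0, 0, 0],
    [0, 0, 0, 0.001, 0, 0, 0],
    [0.65, 0, 0, 0, 0, 0, 0],
    [0.65, 0, 0, 0, 0, 0, 0],
    [0.65, 0, 0, 0, 0, 0, 0],
    [0.65, 0, 0, 0, 0, 0, 0],
    [0.65, 0, 0, -0.03, 0, 0, 0],
    [0.65, 0, 0, -0.035, 0, 0, 0],
    [0.65, 0, 0, -0.035, 0, 0, 0],
    [0.65, -0.0287, 0.0194, 0, 0, 0, 0],
    [0.65, -0.0287, 0.0194, 0, 0, 0, 0],
    [0.65, -0.0287, 0.0194, 0, 0, 0, 0],
    [0.65, -0.0287, 0.0194, 0, 0, 0, 0],
    [0.65, -0.0287, 0.0194, 0, 0, 0, 0],
    [0.65, -0.0287, 0.0194, 0, 0, 0, 0],
    [0.65, -0.0287, 0.0194, 0, 0, 0, 0],
    [0.65, -0.0287, 0.0194, 0, 0, 0, 0],
    [0.65, -0.0287, 0.0194, 0, 0, 0, 0],
    [0.65, -0.0287, 0.0194, 0, 0, 0, 0],
    [0.65, -0.0287, 0.0194, 0, 0, 0, 0],
  ],
)

```text
time_s: 34.33
tcp_pos: [0.425, 0.2232, 0.1635]
eef_rot: [-180.0, 0.1, -102.0]
contact_force: [0.4, 0.3, -1.3]
gripper_width: 0.0571
gripper_force: 0.0
```

Call:
apply_moves(
  targets=[
    [0.65, -0.0287, 0.0194, 0, 0, 0, 0],
    [0.65, -0.0287, 0.0194, 0, 0, 0, 0],
    [0.65, 0, 0, 0, 0, 0, 0.0759],
    [0.65, 0, 0, 0, 0, 0, 0.0759],
    [0.65, 0, 0, 0, 0, 0, 0.0759],
    [0.65, 0, 0, 0, 0, 0, 0.0759],
    [0.65, 0, 0, 0, 0, 0, 0.0759],
    [0.65, 0, 0, 0, 0, 0, 0.0759],
    [0.65, 0, 0, 0, 0, 0, 0],
    [0.65, 0, 0, 0.025, 0, 0, 0],
    [0.65, 0, 0, 0.025, 0, 0, 0],
    [0.65, 0, 0, 0.025, 0, 0, 0],
    [0.65, 0, 0, 0, 0, 0, 0],
    [0.65, 0, 0, 0, 0, 0, 0],
  ],
)

```text
time_s: 35.5
tcp_pos: [0.3996, 0.2851, 0.0876]
eef_rot: [-179.9, -0.1, -142.8]
contact_force: [0.5, 1.0, 0.7]
gripper_width: 0.0569
gripper_force: 0.0
```

Run:
```python
from h import *
go([.4013,.2855,.056],-143)
from look import *
look("w5.png",cams=("wrist","scene","top"))
```

```text
turn rows 1.0 az each 0.002104431460165301 | shift [-1.6437 -0.6874 31.6306] rows 1.0 each [-0.0016 -0.0007  0.0316]
t 35.5 tcp [0.3996 0.2851 0.0876] rot [-179.9339   -0.1489 -142.8106] clamp [-252.1096  358.6813] z 87.63063617263742 F [0.4816 0.9651 0.653 ] w 0.05691058450737781 j6 [  58.5123 -111.3307]
wrist foot shank [0.4155 0.2481] yaw 37.0 block [0.4059 0.2728] clampframe [-228.8243  325.8174] yaw rel clamp -41.0
wrist foot shank [0.3836 0.3074] yaw 39.0 block [0.3942 0.293 ] clampframe [-272.3851  377.2554] yaw rel clamp -39.0
wrist foot shank [0.3698 0.3084] yaw 39.5 block [0.3909 0.2943] clampframe [-286.1084  375.3183] yaw rel clamp -38.5
scene CLAMP shank [ 0.5949 -0.0174] yaw 43.0 block [ 0.6012 -0.0152] clampframe [  1.8558 103.4365] yaw rel clamp -35.0
scene CLAMP shank [ 0.5852 -0.0569] yaw -41.5 block [ 0.5912 -0.0544] clampframe [ 0.5821 62.8226] yaw rel clamp -29.5
scene CLAMP shank [ 0.5773 -0.0955] yaw 42.5 block [ 0.583  -0.0948] clampframe [ 0.8112 23.413 ] yaw rel clamp -35.5
scene CLAMP shank [ 0.5685 -0.1354] yaw 31.0 block [ 0.57   -0.1357] clampframe [  0.5792 -17.4811] yaw rel clamp 43.0
top foot shank [0.7618 0.1417] yaw 20.0 block [0.7646 0.1416] clampframe [132.0606 293.7455] yaw rel clamp 32.0
top CLAMP shank [ 0.5954 -0.0166] yaw 3.5 block [ 0.5959 -0.014 ] clampframe [  2.1479 104.3078] yaw rel clamp 15.5
top CLAMP shank [ 0.5871 -0.0555] yaw 3.0000000000000004 block [ 0.5878 -0.0542] clampframe [ 2.1088 64.5343] yaw rel clamp 15.0
top CLAMP shank [ 0.5788 -0.0945] yaw -22.5 block [ 0.578  -0.0962] clampframe [ 2.0766 24.6949] yaw rel clamp -10.5
top CLAMP shank [ 0.5705 -0.1343] yaw -38.5 block [ 0.5709 -0.1358] clampframe [  2.304  -15.9332] yaw rel clamp -26.5
```

Call:
apply_moves(
  targets=[
    [0.65, -0.0016, -0.0007, 0.017, 0, 0, 0.002],
    [0.65, 0, 0, 0.0145, 0, 0, 0],
    [0.65, 0, 0, 0, 0, 0, 0],
    [0, 0, 0, 0, 0, 0, 0],
    [0, 0, 0, 0, 0, 0, 0],
    [0, 0, 0, 0, 0, 0, 0],
    [0, 0, 0, 0, 0, 0, 0],
    [0, 0, 0, 0, 0, 0, 0],
    [0, 0, 0, -0.015, 0, 0, 0],
    [0, 0, 0, -0.03, 0, 0, 0],
    [0, 0, 0, -0.03, 0, 0, 0],
    [0, 0, 0, -0.03, 0, 0, 0],
    [0, 0, 0, 0, 0, 0, -0.0759],
    [0, 0, 0, 0, 0, 0, -0.0759],
    [0, 0, 0, 0, 0, 0, -0.0759],
    [0, 0, 0, 0, 0, 0, -0.0759],
    [0, 0, 0, 0, 0, 0, -0.0759],
    [0, 0, 0, 0, 0, 0, -0.0759],
  ],
)

```text
time_s: 37.15
tcp_pos: [0.4015, 0.2858, 0.1617]
eef_rot: [180.0, -0.0, -101.8]
contact_force: [0.4, 0.1, -0.7]
gripper_width: 0.0296
gripper_force: 24.8
```

Call:
apply_moves(
  targets=[
    [0, 0.03, -0.018, 0, 0, 0, 0],
    [0, 0.03, -0.018, 0, 0, 0, 0],
    [0, 0.03, -0.018, 0, 0, 0, 0],
    [0, 0.03, -0.018, 0, 0, 0, 0],
    [0, 0.03, -0.018, 0, 0, 0, 0],
    [0, 0.03, -0.018, 0, 0, 0, 0],
    [0, 0.03, -0.018, 0, 0, 0, 0],
    [0, 0.03, -0.018, 0, 0, 0, 0],
    [0, 0.03, -0.018, 0, 0, 0, 0],
    [0, 0.03, -0.018, 0, 0, 0, 0],
    [0, 0.03, -0.018, 0, 0, 0, 0],
    [0, 0.03, -0.018, 0, 0, 0, 0],
    [0, 0.03, -0.018, 0, 0, 0, 0],
    [0, 0.03, -0.018, 0, 0, 0, 0],
    [0, 0, 0, 0.01, 0, 0, 0],
    [0, 0, 0, 0, 0, 0, 0],
    [0, 0, 0, 0, 0, 0, 0],
  ],
)

```text
time_s: 38.57
tcp_pos: [0.5584, -0.1779, 0.1508]
eef_rot: [179.9, -0.0, -102.2]
contact_force: [0.3, -0.1, -0.8]
gripper_width: 0.0298
gripper_force: 24.8
```

Run:
```python
from h import *
where();go([*from_clamp([.6,-60]),.066],-102)
```

```text
t 38.5667 tcp [ 0.5584 -0.1779  0.1508] rot [ 179.8704   -0.0082 -102.2487] clamp [ -0.546  -61.0998] z 150.8124282315984 F [ 0.2624 -0.1294 -0.7829] w 0.029843642568000865 j6 [  1.4225 -13.6555]
turn rows 1.0 az each -0.0027634056258566235 | shift [-1.0998 -1.146  84.8124] rows 1.0 each [-0.0011 -0.0011  0.0848]
```

Call:
apply_moves(
  targets=[
    [0, -0.001, -0.0011, 0.03, 0, 0, 0],
    [0, 0, 0, 0.03, 0, 0, 0],
    [0, 0, 0, 0.017, 0, 0, 0],
    [0, 0, 0, 0.008, 0, 0, 0],
    [0, 0, 0, 0, 0, 0, 0],
    [0, 0, 0, 0, 0, 0, 0],
    [0, -0.003, 0, 0, 0, 0, 0],
    [0, -0.002, 0, 0, 0, 0, 0],
    [0, -0.0015, 0, 0, 0, 0, 0],
    [0, -0.001, 0, 0, 0, 0, 0],
    [0, 0, 0, 0, 0, 0, 0],
  ],
)

```text
time_s: 39.48
tcp_pos: [0.5625, -0.1711, 0.0681]
eef_rot: [-179.9, -0.1, -102.1]
contact_force: [-2.1, -10.3, 1.9]
gripper_width: 0.0291
gripper_force: 25.0
```

Run:
```python
from h import *
where()
```

```text
t 39.4833 tcp [ 0.5625 -0.1711  0.0681] rot [-179.9282   -0.1192 -102.1474] clamp [  2.0933 -53.6467] z 68.07719318128534 F [ -2.0898 -10.2522   1.9199] w 0.029116873907155862 j6 [  2.206  -14.4876]
```

Call:
apply_moves(
  targets=[
    [0, 0.001, 0, 0.001, 0, 0, 0],
    [0, 0, 0, 0.001, 0, 0, 0],
    [0.65, 0, 0, 0, 0, 0, 0],
    [0.65, 0, 0, 0, 0, 0, 0],
    [0.65, 0, 0, 0, 0, 0, 0],
    [0.65, 0, 0, 0, 0, 0, 0],
    [0.65, 0, 0, -0.03, 0, 0, 0],
    [0.65, 0, 0, -0.038, 0, 0, 0],
    [0.65, 0, 0, -0.038, 0, 0, 0],
    [0.65, 0, 0, -0.038, 0, 0, 0],
    [0.65, 0, 0, -0.038, 0, 0, 0],
    [0.65, -0.038, 0, 0, 0, 0, 0],
    [0.65, -0.038, 0, 0, 0, 0, 0],
    [0.65, -0.038, 0, 0, 0, 0, 0],
    [0.65, -0.038, 0, 0, 0, 0, 0],
    [0.65, 0, 0, 0, 0, 0, 0],
    [0.65, 0, 0, 0, 0, 0, 0],
  ],
)

```text
time_s: 40.9
tcp_pos: [0.5944, -0.0198, 0.2465]
eef_rot: [180.0, 0.0, -102.0]
contact_force: [-0.2, 0.2, 0.1]
gripper_width: 0.0571
gripper_force: 0.0
```

Run:
```python
from look import *
where()
c=capture("wrist");save(c,"w6.png")
P=cloud(c)
for f in feet(c,P):print(f,to_clamp(f[2]))
from spoke import spokes
spokes("top");spokes("scene")
go([*from_clamp([0.5,-205]),.111],-102)
```

```text
t 40.9 tcp [ 0.5944 -0.0198  0.2465] rot [ 179.9944    0.0082 -101.9803] clamp [  1.8124 100.976 ] z 246.47326634729976 F [-0.2257  0.187   0.1442] w 0.05708332160237585 j6 [ 16.9002 -28.8764]
top [360.6154 220.0769] 26 ball [   1.2632 -123.846   108.6308] r 48.320748023213596 lean 32.769339049010064
top [348.7 222.5] 20 ball [   1.1094 -111.9543   43.1241] r 45.45642582868941 lean 123.17834647807517
top [385.8  229.52] 25 ball [   1.4449 -189.3862   97.0919] r 48.96539164515369 lean -53.549210991391774
top [373.8 231.8] 5 ball [   0.8403 -182.3842   31.3639] r 48.89728517655024 lean -138.52519510742238
scene [182.0741 234.4074] 27 ball [  -0.0062 -122.8465  109.3084] r 49.433715386829604 lean 33.31837350364882
scene [191.4118 245.8824] 17 ball [   0.3957 -109.8185   43.3215] r 47.15487603060952 lean 121.5571597443985
scene [157.3103 251.4483] 29 ball [  -0.4291 -188.9238   96.9065] r 48.483480753385656 lean -53.400856069210285
scene [167.75 263.  ] 12 ball [   1.3955 -178.6505   31.0861] r 46.72780427226018 lean -142.18332459359112
turn rows 1.0 az each -0.002073315737418271 | shift [303.2978   1.3741 135.5353] rows 8.0 each [0.0379 0.0002 0.0169]
```

View pics/w6.png

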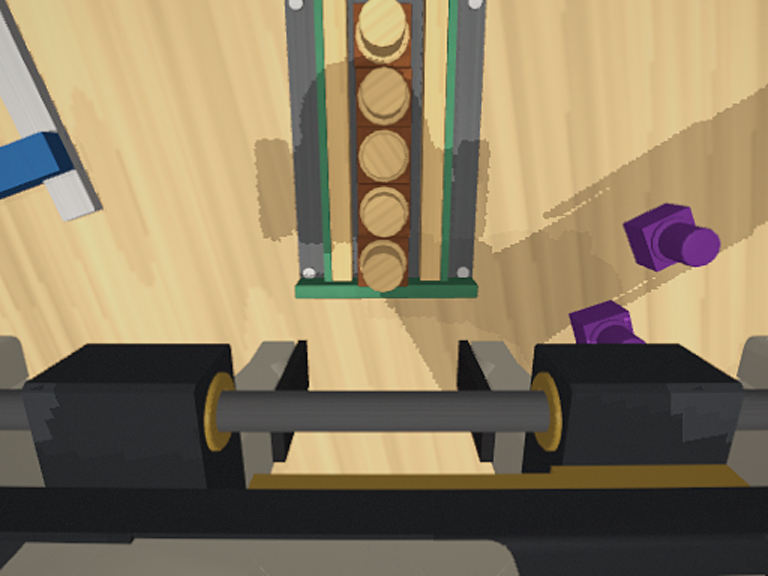

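All five feet stand square and side by side in a straight row from the stop, with shanks at (382,265) up to (382,25) and a gap to each jaw. Now I tighten.

Call:
apply_moves(
  targets=[
    [0, 0.0376, 0.0002, 0, 0, 0, 0],
    [0, 0.0376, 0.0002, 0, 0, 0, 0],
    [0, 0.0376, 0.0002, 0, 0, 0, 0],
    [0, 0.0376, 0.0002, 0, 0, 0, 0],
    [0, 0.0376, 0.0002, 0, 0, 0, 0],
    [0, 0.0376, 0.0002, 0, 0, 0, 0],
    [0, 0.0376, 0.0002, 0, 0, 0, 0],
    [0, 0, 0, 0.02, 0, 0, 0],
    [0, 0, 0, 0.03, 0, 0, 0],
    [0, 0, 0, 0, 0, 0, 0],
    [0, 0, 0, 0, 0, 0, 0],
  ],
)

```text
time_s: 41.97
tcp_pos: [0.5356, -0.28, 0.1956]
eef_rot: [179.8, -0.0, -102.3]
contact_force: [-0.2, -0.2, 1.5]
gripper_width: 0.0003
gripper_force: 0.0
```

Run:
```python
from h import *
where();go([*from_clamp([0.5,-162]),.115],-102)
```

```text
t 41.9667 tcp [ 0.5356 -0.28    0.1956] rot [ 179.7913   -0.0162 -102.281 ] clamp [  -1.6242 -165.7184] z 195.61815869564302 F [-0.2145 -0.2161  1.5359] w 0.00031455518493367135 j6 [-9.0905 -3.193 ]
turn rows 1.0 az each -0.0031221946848941366 | shift [-3.7184 -2.1242 80.6182] rows 1.0 each [-0.0037 -0.0021  0.0806]
```

Call:
apply_moves(
  targets=[
    [0, -0.003, -0.0015, 0.03, 0, 0, -0.003],
    [0, 0, 0, 0.03, 0, 0, 0],
    [0, 0, 0, 0.02, 0, 0, 0],
    [0, 0, 0, 0, 0, 0, 0],
    [0, -0.0062, 0, 0, 0, 0, 0],
    [0, -0.0062, 0, 0, 0, 0, 0],
    [0, -0.0062, 0, 0, 0, 0, 0],
    [0, -0.0062, 0, 0, 0, 0, 0],
    [0, -0.0062, 0, 0, 0, 0, 0],
    [0, -0.0062, 0, 0, 0, 0, 0],
    [0, 0, 0, 0, 0, 0, 0],
  ],
)

```text
time_s: 42.88
tcp_pos: [0.5481, -0.239, 0.1182]
eef_rot: [-179.9, 0.0, -101.8]
contact_force: [-0.2, 1.1, 4.0]
gripper_width: 0.0004
gripper_force: 1.9
```

```bash
python3 spoke.py
python3 - <<'E'
from h import *
go([*from_clamp([0.5,-201]),.15],-102)
E
```

```text
t 42.8833 tcp [ 0.5481 -0.239   0.1182] rot [-179.8523    0.0023 -101.8385] clamp [   2.139  -123.0902] z 118.20367952734141 F [-0.1758  1.1269  3.9814] w 0.00044435863040984217 j6 [-4.845 -7.006]
scene [160.7419 246.4516] 31 ball [  -1.0464 -177.4632  107.6859] r 48.26172067816696 lean -34.68375411486295
scene [162.3 262.9] 20 ball [   0.0862 -189.7853   42.757 ] r 47.11771749533001 lean -122.39428452090297
turn rows 1.0 az each 0.0016811349267495895 | shift [ 77.555    1.6199 -32.1045] rows 3.0 each [ 0.0259  0.0005 -0.0107]
```

Call:
apply_moves(
  targets=[
    [0, 0, 0, -0.018, 0, 0, 0],
    [0, 0, 0, -0.018, 0, 0, 0],
    [0, 0.0385, 0.001, 0, 0, 0, 0],
    [0, 0.0385, 0, 0, 0, 0, 0],
    [0, 0, 0, 0.019, 0, 0, 0],
    [0, 0, 0, 0.021, 0, 0, 0],
    [0, 0, 0, 0, 0, 0, 0],
    [0, -0.0072, 0, 0, 0, 0, 0],
    [0, -0.0072, 0, 0, 0, 0, 0],
    [0, -0.0072, 0, 0, 0, 0, 0],
    [0, -0.0072, 0, 0, 0, 0, 0],
    [0, -0.0072, 0, 0, 0, 0, 0],
    [0, -0.0072, 0, 0, 0, 0, 0],
    [0, -0.0072, 0, 0, 0, 0, 0],
    [0, -0.0072, 0, 0, 0, 0, 0],
    [0, -0.0072, 0, 0, 0, 0, 0],
    [0, -0.0072, 0, 0, 0, 0, 0],
    [0, 0, 0, 0, 0, 0, 0],
  ],
)

```text
time_s: 44.48
tcp_pos: [0.5463, -0.2435, 0.1147]
eef_rot: [-179.8, -0.0, -101.8]
contact_force: [0.1, -1.6, 3.9]
gripper_width: 0.0001
gripper_force: 1.5
```

Call:
apply_moves(
  targets=[
    [0, 0, 0, -0.019, 0, 0, 0],
    [0, 0, 0, -0.019, 0, 0, 0],
    [0, 0.037, 0, 0, 0, 0, 0],
    [0, 0.037, 0, 0, 0, 0, 0],
    [0, 0, 0, 0.019, 0, 0, 0],
    [0, 0, 0, 0.019, 0, 0, 0],
    [0, 0, 0, 0, 0, 0, 0],
    [0, -0.0074, 0, 0, 0, 0, 0],
    [0, -0.0074, 0, 0, 0, 0, 0],
    [0, -0.0074, 0, 0, 0, 0, 0],
    [0, -0.0074, 0, 0, 0, 0, 0],
    [0, -0.0074, 0, 0, 0, 0, 0],
    [0, -0.0074, 0, 0, 0, 0, 0],
    [0, -0.0074, 0, 0, 0, 0, 0],
    [0, -0.0074, 0, 0, 0, 0, 0],
    [0, -0.0074, 0, 0, 0, 0, 0],
    [0, -0.0074, 0, 0, 0, 0, 0],
    [0, 0, 0, 0, 0, 0, 0],
  ],
)

```text
time_s: 45.98
tcp_pos: [0.5465, -0.2433, 0.1149]
eef_rot: [-179.8, -0.0, -101.8]
contact_force: [-1.1, -0.1, 3.8]
gripper_width: 0.0008
gripper_force: 1.5
```

```bash
python3 spoke.py
```

```text
t 45.9833 tcp [ 0.5465 -0.2433  0.1149] rot [-179.8243   -0.0263 -101.768 ] clamp [   1.415  -127.5999] z 114.88697906118742 F [-1.0637 -0.0884  3.8277] w 0.0007897159096383412 j6 [-5.2698 -6.5354]
scene [160.5806 246.2581] 31 ball [  -0.9546 -177.5722  108.3529] r 48.87310034979487 lean -34.34384920799532
scene [162.3 262.9] 20 ball [   0.8637 -189.7724   42.9961] r 46.97916238371807 lean -122.15656105610834
```

Call:
apply_moves(
  targets=[
    [0, 0, 0, -0.019, 0, 0, 0],
    [0, 0, 0, -0.019, 0, 0, 0],
    [0, 0.037, 0.0005, 0, 0, 0, 0],
    [0, 0.037, 0, 0, 0, 0, 0],
    [0, 0, 0, 0.019, 0, 0, 0],
    [0, 0, 0, 0.019, 0, 0, 0],
    [0, 0, 0, 0, 0, 0, 0],
    [0, -0.0074, 0, 0, 0, 0, 0],
    [0, -0.0074, 0, 0, 0, 0, 0],
    [0, -0.0074, 0, 0, 0, 0, 0],
    [0, -0.0074, 0, 0, 0, 0, 0],
    [0, -0.0074, 0, 0, 0, 0, 0],
    [0, -0.0074, 0, 0, 0, 0, 0],
    [0, -0.0074, 0, 0, 0, 0, 0],
    [0, -0.0074, 0, 0, 0, 0, 0],
    [0, -0.005, 0, 0, 0, 0, 0],
    [0, -0.005, 0, 0, 0, 0, 0],
    [0, 0, 0, 0, 0, 0, 0],
  ],
)

```text
time_s: 47.58
tcp_pos: [0.5448, -0.2483, 0.1147]
eef_rot: [-179.8, -0.0, -101.8]
contact_force: [-0.5, -2.6, 3.0]
gripper_width: 0.0005
gripper_force: 1.8
```

```bash
python3 spoke.py
```

```text
t 47.5833 tcp [ 0.5448 -0.2483  0.1147] rot [-179.8395   -0.0398 -101.7804] clamp [   0.8553 -132.8244] z 114.73172616836159 F [-0.4907 -2.5813  3.0458] w 0.00045795480215613573 j6 [-5.7816 -6.0444]
scene [159.6429 247.4643] 28 ball [  -0.687  -180.2533  105.8854] r 48.48262787770044 lean -38.60903094914794
scene [163.4375 263.3125] 16 ball [   1.3285 -188.0914   39.6813] r 47.464792068209626 lean -126.62858324802872
```

Call:
apply_moves(
  targets=[
    [0, -0.0015, 0, 0, 0, 0, 0],
    [0, -0.0015, 0, 0, 0, 0, 0],
    [0, -0.001, 0, 0, 0, 0, 0],
    [0, -0.001, 0, 0, 0, 0, 0],
    [0, 0, 0, 0, 0, 0, 0],
  ],
)

```text
time_s: 48.1
tcp_pos: [0.5449, -0.2449, 0.1128]
eef_rot: [-180.0, -0.0, -101.9]
contact_force: [-0.7, -5.4, 2.2]
gripper_width: 0.0007
gripper_force: 2.6
```

```bash
python3 spoke.py
```

```text
t 48.1 tcp [ 0.5449 -0.2449  0.1128] rot [-179.9618   -0.044  -101.9036] clamp [   0.1937 -129.5024] z 112.7955099422908 F [-0.6998 -5.3612  2.1697] w 0.0006766383942761971 j6 [-5.4455 -6.4972]
scene [160.8621 246.1379] 29 ball [   0.0192 -176.5858  108.8945] r 48.776638495968214 lean -33.0281804856744
scene [162.2222 262.9444] 18 ball [   0.0541 -190.0033   42.0645] r 47.67508464153507 lean -122.95669990982971
```

Call:
apply_moves(
  targets=[
    [0, 0.002, 0, -0.019, 0, 0, 0],
    [0, 0, 0, -0.019, 0, 0, 0],
    [0, 0.035, 0, 0, 0, 0, 0],
    [0, 0.034, 0, 0, 0, 0, 0],
    [0, 0, 0, 0.019, 0, 0, 0],
    [0, 0, 0, 0.019, 0, 0, 0],
    [0, 0, 0, 0, 0, 0, 0],
    [0, -0.004, 0, 0, 0, 0, 0],
    [0, -0.004, 0, 0, 0, 0, 0],
    [0, -0.002, 0, 0, 0, 0, 0],
    [0, -0.001, 0, 0, 0, 0, 0],
    [0, -0.001, 0, 0, 0, 0, 0],
    [0, 0, 0, 0, 0, 0, 0],
  ],
)

```text
time_s: 49.28
tcp_pos: [0.5327, -0.3032, 0.1146]
eef_rot: [-179.9, -0.1, -101.8]
contact_force: [-3.2, -9.2, 2.0]
gripper_width: 0.0005
gripper_force: 5.1
```

```bash
python3 spoke.py
```

```text
t 49.2833 tcp [ 0.5327 -0.3032  0.1146] rot [-179.9106   -0.1479 -101.8258] clamp [   0.4263 -189.0535] z 114.62019872961012 F [-3.1813 -9.1791  1.9956] w 0.00045547188882923384 j6 [-11.3217  -0.6214]
scene [187.8462 234.6154] 26 ball [  -1.313  -110.0425   95.4077] r 48.453989413476634 lean 55.55294136289098
scene [187.9167 251.8333] 12 ball [   1.5432 -122.4257   28.9991] r 47.76416535263377 lean 144.73905755711763
```

Call:
apply_moves(
  targets=[
    [0, -0.001, 0, 0, 0, 0, 0],
    [0, -0.001, 0, 0, 0, 0, 0],
    [0, -0.001, 0, 0, 0, 0, 0],
    [0, 0, 0, 0, 0, 0, 0],
    [0, 0, 0, 0, 0, 0, 0],
  ],
)

```text
time_s: 49.8
tcp_pos: [0.5331, -0.3016, 0.1155]
eef_rot: [-179.9, -0.2, -101.8]
contact_force: [-5.4, -13.4, 5.6]
gripper_width: 0.0002
gripper_force: 7.9
```

```bash
python3 spoke.py
```

```text
t 49.8 tcp [ 0.5331 -0.3016  0.1155] rot [-179.8877   -0.2331 -101.8266] clamp [   0.4533 -187.3656] z 115.46418103603338 F [ -5.4478 -13.3959   5.6457] w 0.0002410095752207186 j6 [-11.1026  -0.9088]
scene [188.16 235.  ] 25 ball [  -1.2179 -109.2972   93.7678] r 48.17362453027498 lean 57.66319712605947
scene [187.5 252. ] 10 ball [   0.7895 -124.0761   29.738 ] r 46.21720875295092 lean 145.88094080029455
```

Call:
apply_moves(
  targets=[
    [0, -0.001, 0, 0, 0, 0, 0],
    [0, -0.001, 0, 0, 0, 0, 0],
    [0, -0.001, 0, 0, 0, 0, 0],
    [0, -0.001, 0, 0, 0, 0, 0],
    [0, 0, 0, 0, 0, 0, 0],
    [0, 0, 0, 0, 0, 0, 0],
  ],
)

```text
time_s: 50.4
tcp_pos: [0.5336, -0.2993, 0.1167]
eef_rot: [-179.9, -0.4, -101.8]
contact_force: [-8.1, -20.8, 12.7]
gripper_width: 0.0006
gripper_force: 11.5
```

```bash
python3 spoke.py
```

```text
t 50.4 tcp [ 0.5336 -0.2993  0.1167] rot [-179.8617   -0.3531 -101.8174] clamp [   0.4998 -184.9949] z 116.66072831543548 F [ -8.0849 -20.7876  12.6852] w 0.0006147373314855363 j6 [-10.7943  -1.3031]
scene [188.8333 235.125 ] 24 ball [  -1.019  -108.3404   91.8867] r 48.02184459303682 lean 60.17097871208554
```

Call:
apply_moves(
  targets=[
    [0, 0.003, 0, 0, 0, 0, 0],
    [0, 0.006, 0, 0, 0, 0, 0],
    [0, 0.006, 0, 0, 0, 0, 0],
    [0, 0, 0, -0.025, 0, 0, 0],
    [0, 0, 0, -0.035, 0, 0, 0],
    [0, 0, 0, -0.035, 0, 0, 0],
    [0, 0, 0, -0.035, 0, 0, 0],
    [0, 0, 0, 0, 0, 0, 0],
    [0, 0, 0, 0, 0, 0, 0],
  ],
)

```text
time_s: 51.25
tcp_pos: [0.5324, -0.3097, 0.2459]
eef_rot: [-179.6, 0.0, -101.9]
contact_force: [0.1, -1.4, -0.1]
gripper_width: 0.0002
gripper_force: 0.0
```

```bash
python3 spoke.py
```

```text
t 51.25 tcp [ 0.5324 -0.3097  0.2459] rot [-179.6413    0.0062 -101.8529] clamp [   1.4507 -195.4503] z 245.89093365615193 F [ 0.0667 -1.3828 -0.1235] w 0.00023336944041094026 j6 [-12.0461   0.1963]
scene [187.4444 234.6296] 27 ball [  -0.9225 -111.0412   96.7512] r 48.419186892160226 lean 53.573086116898466
scene [161.1212 245.9394] 33 ball [  -0.23   -176.2851  109.4779] r 49.10523336552877 lean -32.36292805307781
scene [188.0769 251.6154] 13 ball [   1.4304 -121.9269   30.4262] r 46.903034953132405 lean 143.23490770509827
scene [162.     263.2632] 19 ball [   1.3806 -190.5985   43.6995] r 47.31545579866749 lean -120.902856594089
```

Call:
apply_moves(
  targets=[
    [0, -0.036, 0, 0, 0, 0, 0],
    [0, -0.038, 0, 0, 0, 0, 0],
    [0, -0.038, 0, 0, 0, 0, 0],
    [0, -0.038, 0, 0, 0, 0, 0],
    [0, -0.038, 0, 0, 0, 0, 0],
    [0, -0.038, 0, 0, 0, 0, 0],
    [0, -0.038, 0, 0, 0, 0, 0],
    [0, -0.038, 0, 0, 0, 0, 0],
    [0, 0, 0, 0, 0, 0, 0],
    [0, 0, 0, 0, 0, 0, 0],
    [0, 0, 0, 0, 0, 0, 0],
  ],
)

```text
time_s: 52.27
tcp_pos: [0.5924, -0.0141, 0.2413]
eef_rot: [179.9, -0.1, -101.8]
contact_force: [1.2, -0.2, -0.4]
gripper_width: 0.0004
gripper_force: 0.0
```

Run:
```python
from look import *
where()
c=capture("wrist");save(c,"w7.png")
P=cloud(c);q=np.dstack([to_clamp(P),P[...,2]*1000]);z=q[...,2]
for y in(105,65,25,-15,-55):
    m=(abs(q[...,1]-y)<6)&(abs(q[...,0])<70);a=q[...,0][m&(z>25)&(z<33)]
    b=q[m&(z>36.5)&(z<42.5)]
    s=(abs(q[...,1]-y)<24)&(abs(q[...,0])<24)&(z>71);t=q[s]
    if len(a) and len(b):print(y,"jaw inner",a[a<0].max(),a[a>0].min(),"block x",np.percentile(b[:,0],[2,98]),"z",np.median(b[:,2]),"shank",(t.min(0)+t.max(0))/2,np.median(t[:,2]) if len(t) else 0)
```

```text
t 52.2667 tcp [ 0.5924 -0.0141  0.2413] rot [ 179.8718   -0.0568 -101.8391] clamp [ -1.2924 106.1526] z 241.29401252963763 F [ 1.1802 -0.201  -0.3854] w 0.00044624522155507686 j6 [ 17.5133 -29.3467]
105 jaw inner -20.825207080891403 21.717092878957963 block x [-19.2764  20.1729] z 40.8221360007307 shank [  0.0015  99.8026 203.7381] 315.5634752396343
65 jaw inner -20.064420305235117 22.292794914428427 block x [-18.5667  20.8117] z 40.156557604997815 shank [  0.0008  69.275  204.9663] 314.31374677817803
25 jaw inner -19.62451639438038 21.728559412763207 block x [-18.9734  20.2026] z 39.93263971219635 shank [ 1.1353 24.1074 73.7845] 74.08830362515711
-15 jaw inner -19.668122691101882 22.12185505064427 block x [-18.2705  20.7349] z 40.39116656117237 shank [  1.6254 -15.6565  73.8189] 74.10521006238197
-55 jaw inner -19.928540371858922 22.558756352534537 block x [-18.6065  21.1092] z 40.51937022759705 shank [  1.2183 -51.4689  73.8721] 74.09949345426875
```

View pics/w7.png

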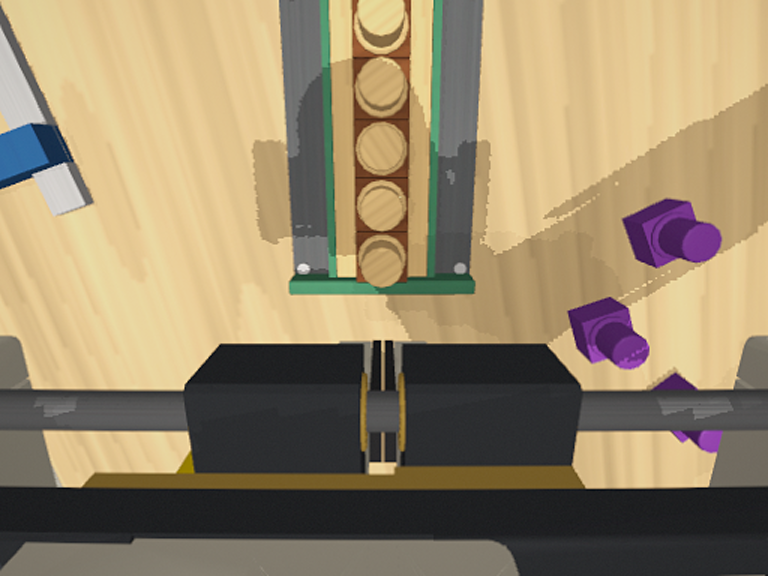

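All five feet stand in one straight row, closed up against the stop, with the wooden jaws against both sides. The robot is clear of everything, so I hand in.

```bash
python3 -c "
from plant import close_job
print(close_job())"
```

```text
the job is handed in; nothing more can be done
None
```

Job handed in at about 52 s of the 210 s: all five feet stand shank up in a straight row from the end stop, with both jaws drawn in on them; after I let go, the turnbuckle sprang back a few degrees from a 22 N push and stayed just past the 40 mm point. I did not measure the grip itself, and the arm never went near the glue bottle, mug or screwdriver at their height.

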